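# Sound the clamped well blocks, release the toggle clamp and sort them

### The job

Before unloading the clamping fixture, sound the well blocks in it: take the depth rod from its stand, lower it to the bottom of each block's well in turn, from the near end of the row to the far end, hold it on the bottom for two seconds each time, and hang it back in its stand. Then flip the toggle clamp's arm up past vertical with its T-handle, lift the blocks out and stand them upright in the trays: a block whose well is more than 8 mm short of its full 46 mm goes in the steel tray, to have its plug reset, the others in the wooden tray. When the fixture is empty, swing the clamp shut again; leave the beaker and the bottles where they stand.

Things in the scene. Friction and masses are not known exactly. Their poses are not given: they have to be found in the camera images.
- fixture: Fixed T-shaped aluminium plate, top 12 mm above the worktop; origin under the middle of its row of three nests. Its x axis points from the row to the toggle clamp (roughly the robot's left), y along the row: nests at y = +70 (near end), 0 and -70 mm (far end). Rails 8 mm high round each nest, 2 mm play; 30 mm between blocks. Clamp foot at x = 48 to 146 mm.
- clamp_handle (a joint): Handle of the toggle clamp, rad: 0 shut (slopes up from its pivot towards the blocks, 38 degrees above level, over the arm), 1.50 fully open (up and 34 degrees past vertical, away from the blocks). Axis along the fixture's y. A link turns the arm 1.2 rad per rad. Its weight presses it shut until it is past centre (about 1.3 rad), then holds it open; 3 to 6 N at the grip move it.
- clamp_arm (a joint): Pressure arm of the toggle clamp, rad: 0 shut and lying level over the blocks, 1.57 upright; 1.80 with the handle fully open, where it stays. It bears a bar 182 mm long along the row, whose rubber pads press the blocks' top faces 14 to 28 mm from their middle on the clamp side; bar and arm reach up to 98 mm above the worktop when shut.
- handle_grip (a point): Middle of the T-bar at the handle's end: black rubber, 15 mm thick, 59 mm long, lying along the fixture's y, on a steel stem 11 mm thick. 124 mm from the handle's pivot; 117 mm above the worktop and 98 mm from the pivot on the block side when shut. It can be gripped, or pushed over with shut fingers from either side.
- handle_pivot (a point): Pivot axis of the handle, on the fixture at x = +120 mm, 41 mm above the worktop.
- depth_rod: Loose depth rod, 190 mm long, 0.12 kg, origin at the middle of its lower tip, z along the rod towards the grip. Steel shaft 10 mm thick; collar 30 mm across with its underside 48 mm above the tip; ribbed grip 16 mm thick from 122 to 190 mm above the tip. At the start it hangs upright in the stand by its collar, tip 12 mm above the worktop.
- rod_tip (a point): Middle of the rod's lower tip.
- rod_grip (a point): Middle of the rod's grip, 160 mm above the tip.
- rod_stand: Fixed stand of the rod: disc 84 mm across with a square post 40 mm wide, top 60 mm above the worktop, in it a bore 18 mm across and 49 mm deep for the rod. Origin under the middle.
- wood_tray: Loose beech tray, 1 kg, 100 mm (x) by 230 mm (y) by 16 mm, wall and floor 6 mm thick (inner floor 6 mm above its origin, inside 88 by 218 mm). Origin under the middle. Has no handles.
- steel_tray: Loose steel tray, 1 kg, 100 mm (x) by 230 mm (y) by 16 mm, wall and floor 4 mm thick (inner floor 4 mm above its origin, inside 92 by 222 mm), a wire loop at each end. Origin under the middle.
- beaker: Bystander: glass beaker, 57 mm across, 73 mm high. Origin under the middle.
- bottle_amber: Bystander: amber bottle with black cap, 58 mm across, 122 mm high. Origin under the middle.
- wash_bottle: Bystander: white wash bottle with red cap, 195 mm high. Origin under it.
- block_1: Aluminium well block that starts in the near-end nest (fixture y = +70 mm); may be absent. 60 mm (x) by 40 mm (y) by 60 mm high, 0.33 kg, origin under its middle, axes as the fixture's at the start. Its one blind well, 20 mm across, opens in the top face 12 mm from the middle on the side away from the clamp (x = -12 mm, y = 0); full depth is 46 mm, but its floor plug may stand up to 16 mm higher.
- well_floor_1 (a point): Middle of the floor of that well in block 1: 14 mm above the block's underside when the well is full depth (46 mm), up to 30 mm above it when short. The plug does not yield to the rod.
- block_2: Aluminium well block that starts in the middle nest (fixture y = 0); may be absent. 60 mm (x) by 40 mm (y) by 60 mm high, 0.33 kg, origin under its middle, axes as the fixture's at the start. Its one blind well, 20 mm across, opens in the top face 12 mm from the middle on the side away from the clamp (x = -12 mm, y = 0); full depth is 46 mm, but its floor plug may stand up to 16 mm higher.
- well_floor_2 (a point): Middle of the floor of that well in block 2: 14 mm above the block's underside when the well is full depth (46 mm), up to 30 mm above it when short. The plug does not yield to the rod.
- block_3: Aluminium well block that starts in the far-end nest (fixture y = -70 mm); may be absent. 60 mm (x) by 40 mm (y) by 60 mm high, 0.33 kg, origin under its middle, axes as the fixture's at the start. Its one blind well, 20 mm across, opens in the top face 12 mm from the middle on the side away from the clamp (x = -12 mm, y = 0); full depth is 46 mm, but its floor plug may stand up to 16 mm higher.
- well_floor_3 (a point): Middle of the floor of that well in block 3: 14 mm above the block's underside when the well is full depth (46 mm), up to 30 mm above it when short. The plug does not yield to the rod.
Mind the look-alikes: they are no part of the job. Leave any blue look-alike of the block_2 alone.

How it is judged:
By the outcome, as a careful person would: the job done as asked, in the order asked, and still so for the second after the job is handed in, with the robot touching nothing.
Of block_1, block_2, block_3 only 2 to 3 are there at a start; the rules pass over those that are not, and their reading is None.
At some moment in a run one of wood_tray, steel_tray may be knocked a few centimetres aside while the robot is not near it.
It also fails if it takes over 210 s, if anything falls off the work surface, if the arm or the gripper's body presses on something with over 40 N, if the wrist force passes 120 N, or if a joint passes its speed limit or range.

### The arm

A 7-joint arm with a two-finger parallel gripper is mounted at the origin on a cart in front of the work surface, level with it; the furniture and walls round the work are solid. World frame = base frame: x ahead of the robot, y to its left, z up, the work surface at z = 0. Lengths are in mm, angles in rad, forces in N, time in s.
With the tool pointing down it reaches from about 400 to 875 mm from the base axis. Payload 4.4 kg.
Tool frame: the origin (TCP) lies on the centre line of the jaws, within the pads' length; the fingertips stand 25 mm ahead of it and the grasp point (between the pads) lies 6 mm ahead of it (ctrl.finger_overhang is the distance from the TCP to the fingertips, in mm); z points along the fingers, y is the line along which they close (so a half turn about z gives the same grasp; the last joint's range is limited). The gripper opens to 85 mm and grips with 20 to 120 N. Pads are 22 mm wide; open, the fingers measure 114 mm over their backs; the gripper's body (76 mm by 85 mm) begins 54 mm behind the grasp point. The pads swing forward as they close: fully open they stand 13 mm farther back than shut.
Start: joints at [1.229, 0.628, 0.038, 1.517, -0.027, 0.996, -0.02], TCP at [177.034, -625.441, 222.013] pointing down, gripper open.
Joint ranges: [-3.06, 3.06], [-0.37, 2.12], [-1.25, 1.32], [0.18, 2.47], [-1.1, 4.24], [0.23, 1.98], [-2.94, 2.94]. Speed limits (rad/s): [2.57, 2.57, 3.14, 3.14, 3.14, 3.14, 3.14].

### API

Orientations are given as [roll, pitch, yaw] about the fixed x, y, z axes, in that order (R = Rz(yaw) Ry(pitch) Rx(roll)).
In Python, from cell import ctrl gives the robot as it stands. The module is installed in compiled form; this text tells all that it offers.
- The arm moves only by the tool play_rows, never from a script. Its argument "targets" is a list of rows, each a list of 5 numbers: the closure, from 0 (fully open) to 1 (shut), then the shift along the tool's x, y, z in cm, then the turn about the tool's z in degrees. In form: [[gripper, dx, dy, dz, spin], ...]. A call has 1 to 10 rows; each row is the pose to reach, as a shift and turn from the pose commanded when the call began, along the tool's axes at that moment; what a row does not reach only later rows make up. A row lasts 1/10 s, in which the tool goes at most 50 mm and 8.59 degrees, less where a joint would pass 70% of its speed; a pose out of reach is approached as far as the arm can. A call with a gripper value outside its range is refused whole. The fingers move at their own pace and stop on an object; the grip force is fixed at half the most. Time passes only in rows, so rows that repeat a pose let the fingers close. It gives the time, the measured TCP pose, the force, the opening and the grip force at its end, in the units of the state.
- ctrl.read_state(): the state, without advancing time (a new reading comes with each control period).
- ctrl.get_image(name): name is "side" or "top" or "wrist"; returns (picture, depth): 384x512x3 uint8, red, green, blue; 384x512 float32, mm along the optical axis (not along the pixel's ray), 0 where there is no reading.
- ctrl.calibration(name): a dict with "vfov" (degrees; the focal length in pixels is half the picture's height over the tangent of half this angle, whatever the lens; pixels are square), "cx", "cy" (the principal point, pixels), "extrinsics" (4x4, takes a point from camera to world coordinates); the wrist camera has in their place "mount" (4x4, takes a point from camera to tool coordinates, whose origin is the TCP and whose axes are the flange's). Camera axes: x right, y down, z forward; pixel columns grow to the right and rows downward; lengths in mm; the calibration is good to about 2 mm. A picture is of the moment at which its call begins: read the wrist's pose just before it. calibration takes no time and is no camera call.
- ctrl.finish_job(): hands the job in; it is judged then, once.
Trained networks look in the newest picture that a camera, given by its name, has taken for a name from the list of things; names that differ only in an ending like _2 or _b are one class to them, and where a whole thing is asked for, a point or a joint stands for the part that bears it (a point fixed in the world has none). Each returns a list of dicts, best first, with "confidence" (0 to 1); they miss things now and then, are a little off and sometimes report something else, mostly with a low value. They report only what shows in the picture. A call takes as long as a camera call. They do not tell look-alikes from the thing itself.
- ctrl.search_frame(camera, name): "bbox" ([left, top, right, bottom] in pixels, round what is visible of it).
- ctrl.trace(camera, name): "pixels" (384x512 bool, what is visible of it) and "bbox" ([left, top, right, bottom] in pixels, round what is visible of it).
The state is a dict: "clock": time; "qpos": joint angles; "qd": joint speeds; "tau": joint torques, N m; "eef_pos": TCP position; "tool_rot": TCP orientation; "force": force on the tool from outside, world axes, zero at the start; "torque": the same for the moment, N m; "width": finger opening in mm; "gripper_force": force on a finger pad.
Only numpy, scipy, OpenCV 4.12 (cv2) and the standard library are available. Lean on these libraries where they do the work, as an engineer would, in place of code of your own. Each camera call takes 0.05 s, during which the arm holds its last target. There are 200 camera calls.

## Working session

There is one attempt and no reset: what is moved stays moved. The work goes in short steps, Python scripts to look and compute and a tool call to move; the robot and the scene stay as the last step left them, time stands still between calls to the robot, and variables do not carry over. Pictures are saved under pics/ and viewed, at most 14 in all, crops included, and the job is handed in when it is done.

Besides the shell and the picture viewer there is one more tool, called as name(argument=value, ...) on one line, values as JSON. play_rows: Moves the arm, as the interface text tells. Its arguments: {"type":"object","properties":{"targets":{"type":"array"}},"required":["targets"]}

```bash
mkdir -p pics; cat > h.py <<'E'
import numpy as np, cv2
from cell import ctrl
from scipy.spatial.transform import Rotation as R
def K(n):
    c=ctrl.calibration(n); return c, 192/np.tan(np.radians(c['vfov']/2))
def T_tool(s):
    T=np.eye(4); T[:3,:3]=R.from_euler('xyz',s['tool_rot']).as_matrix(); T[:3,3]=s['eef_pos']; return T
def grab(n):
    s=ctrl.read_state(); im,d=ctrl.get_image(n); c,f=K(n)
    E=np.array(c['extrinsics']) if 'extrinsics' in c else T_tool(s)@np.array(c['mount'])
    return im,d,(c['cx'],c['cy'],f,E)
def cloud(d,cal):
    cx,cy,f,E=cal; v,u=np.mgrid[:384,:512]
    P=np.stack([(u-cx)/f*d,(v-cy)/f*d,d,np.ones_like(d)],-1)@E.T
    P=P[...,:3]; P[d<=0]=np.nan; return P
def proj(p,cal):
    cx,cy,f,E=cal; q=np.linalg.inv(E)@np.append(p,1); return cx+f*q[0]/q[2],cy+f*q[1]/q[2]
def save(im,name): cv2.imwrite('pics/'+name,im[...,::-1])
E
python3 - <<'E'
from h import *
s=ctrl.read_state(); print(s)
for n in('top','side'):
    im,d,cal=grab(n); save(cv2.resize(im,(800,600)),n+'1.png'); np.savez(n+'1.npz',im=im,d=d,E=cal[3],c=cal[:3])
    P=cloud(d,cal); print(n,cal)
    for o in['fixture','handle_grip','depth_rod','rod_stand','wood_tray','steel_tray','block_1','beaker','bottle_amber','wash_bottle']:
        for r in ctrl.trace(n,o)[:5]:
            m=r['pixels']; q=P[m]; print(o,round(r['confidence'],2),np.round(r['bbox']),np.nanmedian(q,0).round(),np.nanmax(q[:,2]).round())
E
```

```text
{'clock': 0.0, 'qpos': array([ 1.22920059,  0.62930685,  0.03843623,  1.51840162, -0.0270142 ,
        0.99631948, -0.01998219]), 'qd': array([ 1.10005325e-03, -1.40254655e-03, -1.01417386e-03,  2.68012580e-04,
        1.31721562e-03,  3.01390713e-05, -1.84183322e-03]), 'tau': array([-1.04970186e-04, -5.63403261e+01,  1.22660704e+00, -1.93439323e+01,
        1.11363948e-02,  1.07405253e-02,  5.50593086e-05]), 'eef_pos': array([ 176.85630464, -624.78581364,  221.10371892]), 'tool_rot': array([-3.13967502e+00,  8.85803323e-06,  2.75809698e-01]), 'force': array([-0.33791392,  0.2636878 , -1.45677869]), 'torque': array([-0.02598003, -0.01334174, -0.01271476]), 'gripper_force': 0.0, 'width': 85.17333221319949}
top (248.30183809561663, 189.82820336051662, np.float64(429.9316401409229), array([[-8.23972582e-03, -9.87034005e-01,  1.60299656e-01,
         2.00095706e+02],
       [-9.99827470e-01,  1.08008020e-02,  1.51120389e-02,
         9.01502890e+00],
       [-1.66474612e-02, -1.60147480e-01, -9.86952707e-01,
         1.81601366e+03],
       [ 0.00000000e+00,  0.00000000e+00,  0.00000000e
[... 1510 characters left out ...]
6. 175. 248. 212.] [426.  81. 115.] 202.0
block_1 0.63 [206. 266. 234. 300.] [496. 482.  39.] 64.0
block_1 0.51 [203. 225. 220. 248.] [544. 258.  48.] 74.0
block_1 0.48 [225. 228. 242. 250.] [462. 265.  45.] 78.0
block_1 0.35 [205. 226. 258. 243.] [484. 272.  85.] 104.0
beaker 0.7 [241. 290. 263. 328.] [410. 599.  44.] 75.0
beaker 0.6 [221. 222. 238. 258.] [490. 320.  70.] 126.0
beaker 0.58 [222. 122. 234. 162.] [ 543. -513.   78.] 196.0
bottle_amber 0.7 [244. 133. 254. 164.] [ 440. -525.   61.] 126.0
bottle_amber 0.52 [248. 170. 273. 198.] [ 387. -240.    6.] 194.0
bottle_amber 0.22 [246. 177. 250. 214.] [426.  81. 128.] 202.0
wash_bottle 0.72 [222. 127. 235. 163.] [ 543. -511.   77.] 163.0
```

```bash
python3 - <<'E'
from h import *
a=np.load('top1.npz')['im'][150:250,95:415]; b=np.load('side1.npz')['im'][110:340,180:300]
A=cv2.resize(a,None,fx=2.5,fy=2.5,interpolation=3); save(A,'c1.png')
save(cv2.resize(b[90:200],(720,660*1))[:600],'c2.png')
E
```

```text
(no output)
```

View pics/c1.png

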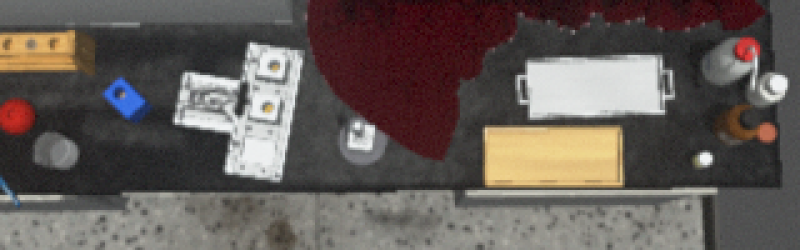

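View pics/c2.png

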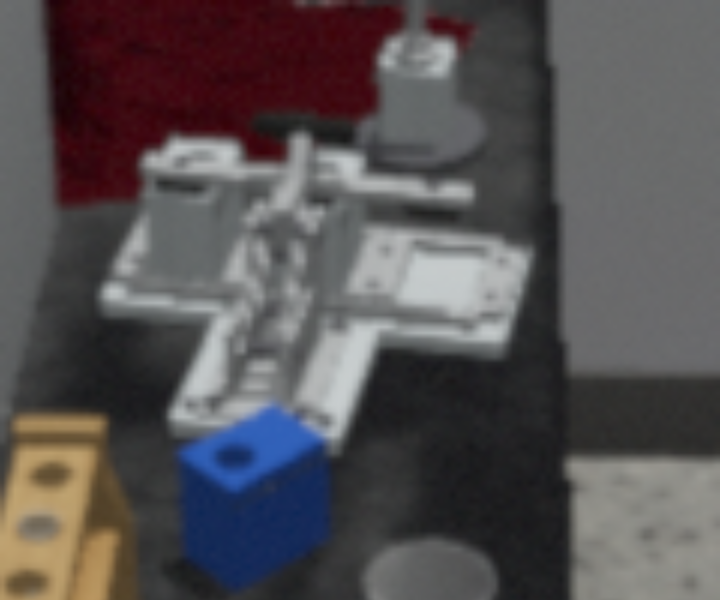

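Top crop: blocks 2 and 3 sit in the middle and far nests (crop 267,108 and 275,65). The near nest (255,165) is empty. The blue block at (125,97) and the wooden holder at (35,45) are look-alikes to leave alone. The steel tray is at (595,85), the wood tray at (553,155) and the rod stand at (362,137). I'll raise the arm and travel over for a close look.

```bash
cat >> h.py <<'E'
def delta(world,yaw=None,frm=None):
    """tool-frame cm shift + spin deg to reach world TCP/yaw from commanded pose"""
    s=ctrl.read_state(); p=s['eef_pos'] if frm is None else frm[:3]; y=s['tool_rot'][2] if frm is None else frm[3]
    M=R.from_euler('xyz',[np.pi,0,y]).as_matrix(); d=M.T@(np.array(world)-p)/10
    sp=0 if yaw is None else -np.degrees((yaw-y+np.pi)%(2*np.pi)-np.pi)
    return d.round(2),round(sp,1)
E
python3 - <<'E'
from h import *
f=(177.03,-625.44,222.01,.276)
print(ctrl.calibration('wrist'))
print(delta((177,-625,370),.276,f),delta((430,-330,370),.276,f)); f=(430,-330,370,.276); print(delta((440,60,370),.276,f))
E
```

```text
{'vfov': 69.64233795879647, 'cx': 254.7955794168319, 'cy': 193.59593639146385, 'mount': array([[ 6.86840212e-04, -9.53039599e-01, -3.02844929e-01,
         7.54125699e+01],
       [ 9.99999653e-01,  7.97143881e-04, -2.40617238e-04,
        -2.13306471e-01],
       [ 4.70728738e-04, -3.02844659e-01,  9.53039816e-01,
        -1.52788064e+02],
       [ 0.00000000e+00,  0.00000000e+00,  0.00000000e+00,
         1.00000000e+00]])}
(array([ 1.00e-02, -4.00e-02, -1.48e+01]), np.float64(-0.0)) (array([ 32.39, -21.53, -14.8 ]), np.float64(-0.0))
(array([ 11.59, -37.25,  -0.  ]), np.float64(-0.0))
```

play_rows(targets=[[0,0,0,-14.8,0],[0,0,0,-14.8,0],[0,32.4,-21.5,-14.8,0],[0,32.4,-21.5,-14.8,0],[0,32.4,-21.5,-14.8,0],[0,32.4,-21.5,-14.8,0],[0,32.4,-21.5,-14.8,0],[0,32.4,-21.5,-14.8,0],[0,32.4,-21.5,-14.8,0],[0,32.4,-21.5,-14.8,0]])

```text
clock: 2.1
eef_pos: [432.0, -327.7, 370.7]
tool_rot: [3.141, -0.001, 0.278]
force: [0.4, 0.4, -0.5]
width: 85.7
gripper_force: 0.0
```

play_rows(targets=[[0,11.6,-37.2,0,8],[0,11.6,-37.2,0,16],[0,11.6,-37.2,0,24],[0,11.6,-37.2,0,32],[0,11.6,-37.2,0,32],[0,11.6,-37.2,0,32],[0,11.6,-37.2,0,32],[0,11.6,-37.2,0,32],[0,11.6,-37.2,0,32],[0,11.6,-37.2,0,32]])

```text
clock: 3.1
eef_pos: [440.4, 60.3, 370.1]
tool_rot: [3.142, -0.0, -0.279]
force: [-0.2, -0.2, -0.2]
width: 85.1
gripper_force: 0.0
```

```bash
python3 - <<'E'
from h import *
im,d,cal=grab('wrist'); save(im,'w1.png'); np.savez('w1.npz',im=im,d=d,E=cal[3],c=cal[:3]); P=cloud(d,cal)
for o in['fixture','handle_grip','depth_rod','rod_stand','block_1']:
    for r in ctrl.trace('wrist',o)[:4]:
        m=r['pixels']; q=P[m]; print(o,round(r['confidence'],2),np.round(r['bbox']),np.nanmedian(q,0).round(),np.nanmax(q[:,2]).round())
E
```

```text
fixture 0.7 [ 67.  93. 187. 218.] [489. 259.  21.] 128.0
fixture 0.7 [  1. 222.  30. 262.] [406. 562.  33.] 73.0
handle_grip 0.9 [ 86. 154. 126. 191.] [482. 264. 122.] 128.0
handle_grip 0.68 [381.   0. 509.  95.] [ 513. -304.    5.] 20.0
depth_rod 0.66 [241. 159. 259. 193.] [427.  74. 149.] 204.0
rod_stand 0.92 [224. 138. 271. 180.] [433.  71.  12.] 158.0
block_1 0.8 [  0. 165.  62. 206.] [494. 460.  52.] 64.0
block_1 0.76 [120. 105. 167. 134.] [543. 221.  72.] 78.0
block_1 0.74 [127. 145. 174. 178.] [474. 232.  72.] 76.0
```

View pics/w1.png

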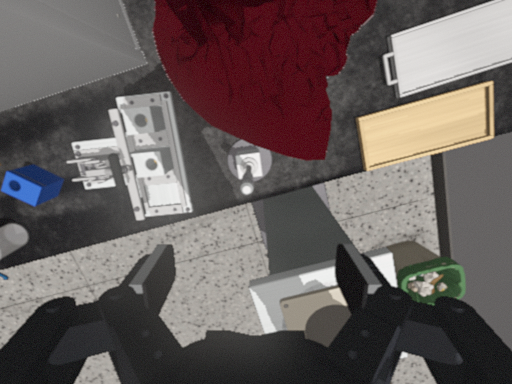

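Blocks 2 (150,162) and 3 (143,120) show aluminium tops. The near nest (160,190) is empty, the rod is at (248,175), and the blue look-alike is at (30,185). Next, a close look at the fixture.

```bash
python3 - <<'E'
from h import *
f=(440.4,60.1,370.1,-.28)
print(delta((490,235,330),-.28,f))
a=np.load('w1.npz'); P=cloud(a['d'],(*a['c'],a['E']))
m=(abs(P[...,0]-428)<40)&(abs(P[...,1]-74)<40)
for lo,hi in((55,66),(66,120),(120,185),(185,215)):
    q=P[m&(P[...,2]>lo)&(P[...,2]<hi)]; print(lo,len(q),q.mean(0).round(1),q.min(0).round(),q.max(0).round())
r=P[60:150,180:320]; print('cloth',np.nanpercentile(r[...,2],[5,50,95]))
E
```

```text
(array([ -0.07, -18.18,   4.01]), np.float64(-0.0))
55 301 [427.3  74.9  61. ] [401.  54.  55.] [446.  99.  66.]
66 200 [426.   75.   74.6] [410.  62.  66.] [437.  91. 118.]
120 100 [428.7  73.6 161.2] [423.  68. 120.] [431.  83. 185.]
185 155 [425.2  75.2 198.6] [416.  68. 186.] [432.  83. 204.]
cloth [ 0.64792691 14.57134186 18.99290292]
```

play_rows(targets=[[0,-0.1,-18.2,4,0],[0,-0.1,-18.2,4,0],[0,-0.1,-18.2,4,0],[0,-0.1,-18.2,4,0],[0,-0.1,-18.2,4,0],[0,-0.1,-18.2,4,0],[0,-0.1,-18.2,4,0]])

```text
clock: 4.1
eef_pos: [490.7, 232.2, 330.1]
tool_rot: [3.14, -0.0, -0.285]
force: [0.0, -0.7, 0.3]
width: 84.9
gripper_force: 0.0
```

```bash
python3 - <<'E'
from h import *
im,d,cal=grab('wrist'); save(cv2.resize(im,(800,600)),'w2.png'); np.savez('w2.npz',im=im,d=d,E=cal[3],c=cal[:3]); P=cloud(d,cal)
for o in['fixture','handle_grip','depth_rod','rod_stand','block_1']:
    for r in ctrl.trace('wrist',o)[:4]:
        m=r['pixels']; q=P[m]; print(o,round(r['confidence'],2),np.round(r['bbox']),np.nanmedian(q,0).round(),np.nanmax(q[:,2]).round())
E
```

```text
fixture 0.71 [159.  93. 282. 230.] [496. 265.  20.] 127.0
fixture 0.69 [325. 142. 376. 190.] [438.  91.  12.] 65.0
fixture 0.19 [183. 163. 242. 200.] [484. 270. 122.] 127.0
handle_grip 0.86 [179. 160. 241. 200.] [485. 270. 121.] 127.0
depth_rod 0.64 [354. 162. 418. 206.] [427.  80. 149.] 205.0
rod_stand 0.76 [324. 141. 376. 187.] [438.  91.  12.] 68.0
rod_stand 0.75 [ 52. 234. 107. 283.] [407. 580.  49.] 75.0
block_1 0.97 [234. 107. 266. 137.] [542. 223.  72.] 76.0
block_1 0.96 [ 91. 171. 144. 216.] [495. 462.  58.] 63.0
block_1 0.78 [235. 152. 273. 185.] [474. 235.  72.] 86.0
```

View pics/w2.png

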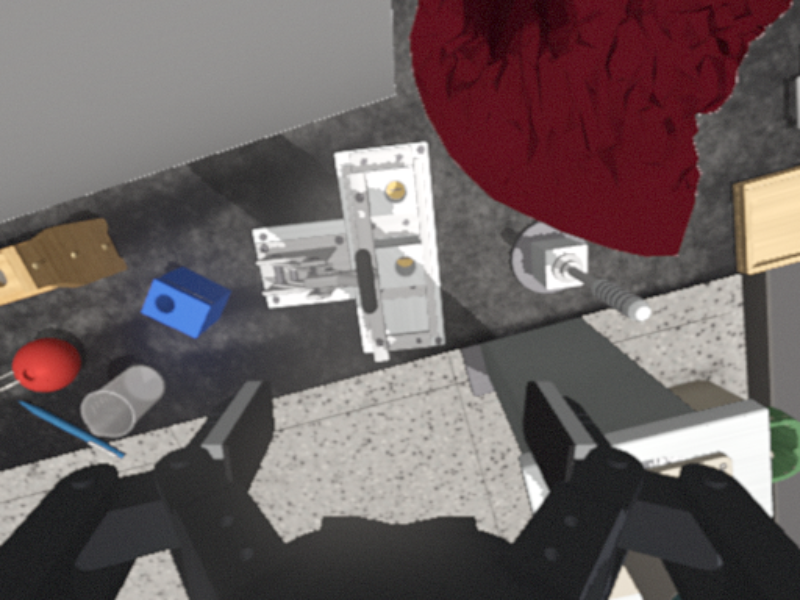

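The fixture is at (390,250), with wells at (396,190) for block 3 and (405,262) for block 2. Both show brass plugs. The T-bar is at (367,280) and the rod leans by perspective from (565,265) to (640,312). I'll rectify the fixture at the z=72 plane to measure it.

```bash
cat >> h.py <<'E'
def ortho(im,cal,z,x0,x1,y0,y1,s):
    """rows: x decreasing from x1, cols: y decreasing from y1; s px/mm"""
    cx,cy,f,E=cal; X=np.arange(x1,x0,-1/s); Y=np.arange(y1,y0,-1/s); gx,gy=np.meshgrid(X,Y,indexing='ij')
    Q=np.stack([gx,gy,np.full_like(gx,z),np.ones_like(gx)],-1)@np.linalg.inv(E).T
    return cv2.remap(im,(cx+f*Q[...,0]/Q[...,2]).astype('f4'),(cy+f*Q[...,1]/Q[...,2]).astype('f4'),cv2.INTER_CUBIC)
E
python3 - <<'E'
from h import *
a=np.load('w2.npz'); im=a['im']; cal=(*a['c'],a['E']); P=cloud(a['d'],cal)
o=ortho(im,cal,72,400,600,170,350,3); save(o,'o2.png')
o2=ortho(im,cal,12,370,600,140,410,2); save(np.hstack([cv2.resize(o,None,fx=.75,fy=.75)]),'o2.png'); 
# yellow plug / well pixels
h=cv2.cvtColor(im,cv2.COLOR_RGB2HSV)
for u,v in((253,121),(259,168)):
    # well: depth > rim ; points below 68 inside
    w=P[v-14:v+15,u-14:u+15]; m=(w[...,2]<66)&(w[...,2]>25); 
    n,l,st,ce=cv2.connectedComponentsWithStats(m.astype('u1'))
    for i in range(1,n):
        if st[i,4]>12: print(u,v,st[i,4],ce[i]+[u-14,v-14],w[l==i].mean(0).round(1),np.percentile(w[l==i][:,2],[5,25,50]).round(1))
# block tops
m=(P[...,2]>69)&(P[...,2]<76)&(abs(P[...,0]-505)<80)&(abs(P[...,1]-225)<50)
n,l,st,ce=cv2.connectedComponentsWithStats(m.astype('u1'))
for i in range(1,n):
    if st[i,4]>100:
        q=P[l==i]; r=cv2.minAreaRect(q[:,:2].astype('f4')); print(st[i,4],r,cv2.boxPoints(r).round(1).tolist())
# plate: z 8..16
m=(P[...,2]>8)&(P[...,2]<26)&(abs(P[...,0]-500)<130)&(P[...,1]>170)&(P[...,1]<400)
n,l,st,ce=cv2.connectedComponentsWithStats(m.astype('u1'))
q=P[m]; 
# right edge: min y per x bin
E=[(x,np.percentile(q[abs(q[:,0]-x)<2][:,1],1)) for x in range(420,576,4)]; E=np.array(E); print(E.round().tolist()); k=np.polyfit(*E.T,1); print(k, np.degrees(np.arctan(k[0])))
E
```

```text
253 121 150 [252.58666667 122.20666667] [540.4 220.1  32. ] [25.7 26.7 27.2]
259 168 67 [255.19402985 155.        ] [492.6 229.9  52.9] [36.2 45.9 53.5]
259 168 123 [258.70731707 169.3902439 ] [466.5 231.4  41.4] [30.5 32.1 34.8]
711 ((542.7841186523438, 223.244140625), (43.64625549316406, 40.06553268432617), 80.23107147216797) [[519.2999877929688, 205.10000610351562], [558.7999877929688, 198.3000030517578], [566.2000122070312, 241.39999389648438], [526.7000122070312, 248.10000610351562]]
641 ((473.0244445800781, 234.42015075683594), (44.63438034057617, 40.38631057739258), 80.15324401855469) [[449.29998779296875, 215.89999389648438], [489.1000061035156, 209.0], [496.70001220703125, 253.0], [456.8999938964844, 259.8999938964844]]
[[420.0, 205.0], [424.0, 204.0], [428.0, 203.0], [432.0, 202.0], [436.0, 201.0], [440.0, 201.0], [444.0, 200.0], [448.0, 200.0], [452.0, 198.0], [456.0, 197.0], [460.0, 198.0], [464.0, 197.0], [468.0, 196.0], [472.0, 195.0], [476.0, 194.0], [480.0, 195.0], [484.0, 194.0], [488.0, 192.0], [492.0, 192.0], [496.0, 192.0], [500.0, 191.0], [504.0, 191.0], [508.0, 189.0], [512.0, 189.0], [516.0, 189.0], [520.0, 188.0], [524.0, 188.0], [528.0, 186.0], [532.0, 185.0], [536.0, 185.0], [540.0, 184.0], [544.0, 183.0], [548.0, 181.0], [552.0, 181.0], [556.0, 181.0], [560.0, 180.0], [564.0, 179.0], [568.0, 178.0], [572.0, 179.0]]
[-1.73309170e-01  2.77336427e+02] -9.832219878799883
```

View pics/o2.png

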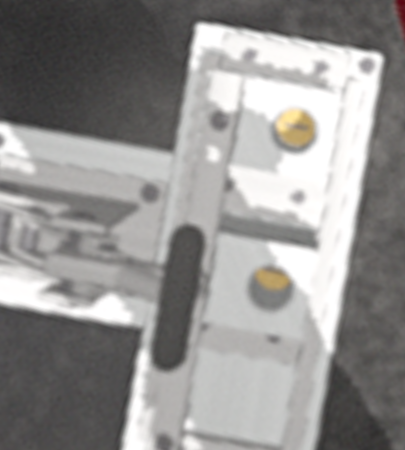

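```bash
python3 - <<'E'
from h import *
s=ctrl.read_state(); print(s['eef_pos'],s['tool_rot'],s['qpos']); print(delta((427,75.5,265),-.28,(490,235,330,-.2825)))
E
```

```text
[490.54838389 233.47149645 330.45425859] [-3.14135940e+00 -6.88127666e-04 -2.84043158e-01] [-0.31470829  0.37391256 -0.25961945  1.65838362  0.1046465   1.12225383
 -2.45740284]
(array([-1.6 , 17.07,  6.5 ]), np.float64(-0.1))
```

play_rows(targets=[[0,-0.4,4.3,0,-8],[0,-0.8,8.5,0,-16],[0,-1.2,12.8,0,-24],[0,-1.6,17.1,0,-32],[0,-1.6,17.1,0,-40],[0,-1.6,17.1,2,-48],[0,-1.6,17.1,4,-56],[0,-1.6,17.1,6.5,-64],[0,-1.6,17.1,6.5,-72],[0,-1.6,17.1,6.5,-80]])

```text
clock: 5.4
eef_pos: [426.8, 74.1, 264.5]
tool_rot: [-3.141, 0.001, 1.119]
force: [-0.0, 0.7, 1.1]
width: 85.5
gripper_force: 0.0
```

play_rows(targets=[[0,0,0,0,-8],[0,0,0,0,-16.4],[0,0,0,0,-16.4],[0,0,0,0,-16.4]])

```text
clock: 5.8
eef_pos: [427.4, 74.2, 265.2]
tool_rot: [3.141, -0.0, 1.396]
force: [0.0, -0.0, 0.9]
width: 85.1
gripper_force: 0.0
```

```bash
python3 - <<'E'
from h import *
s=ctrl.read_state(); print(s['eef_pos'],s['tool_rot'],s['qpos'])
im,d,cal=grab('wrist'); save(im,'w3.png'); np.savez('w3.npz',im=im,d=d,E=cal[3],c=cal[:3]); P=cloud(d,cal)
m=(abs(P[...,0]-427)<45)&(abs(P[...,1]-75)<45)
for lo,hi in((55,64),(64,120),(120,185),(196,215)):
    q=P[m&(P[...,2]>lo)&(P[...,2]<hi)]; print(lo,len(q),q.mean(0).round(1),q.min(0).round(),q.max(0).round())
E
```

```text
[427.40320836  74.2082949  265.16797558] [ 3.14118950e+00 -4.97957590e-05  1.39567863e+00] [ 0.19197465  0.29799273 -0.5491062   2.01645045  0.20060676  0.87850613
 -0.64140616]
55 471 [423.   80.3  60.6] [400.  54.  55.] [445.  99.  63.]
64 370 [423.4  79.4  74.5] [408.  63.  64.] [437.  91. 119.]
120 207 [424.1  82.2 162.5] [415.  75. 122.] [431.  84. 185.]
196 252 [423.2  77.7 201. ] [416.  69. 196.] [431.  84. 205.]
```

View pics/w3.png

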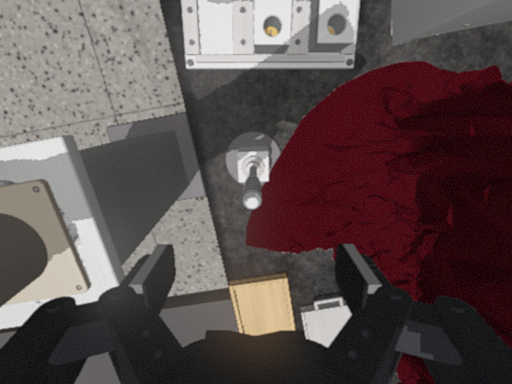

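The rod is seen from above at (252,200) with the stand at (254,160). That puts the rod at about (423.3, 76.8). Going down to grip.

```bash
python3 - <<'E'
from h import *
print(delta((423.3,76.8,178),1.396))
E
```

```text
(array([ 0.18, -0.45,  8.72]), np.float64(0.0))
```

play_rows(targets=[[0,0.2,-0.5,0,0],[0,0.2,-0.5,3,0],[0,0.2,-0.5,6,0],[0,0.2,-0.5,8.7,0],[0,0.2,-0.5,8.7,0],[0.5,0.2,-0.5,8.7,0],[1,0.2,-0.5,8.7,0],[1,0.2,-0.5,8.7,0],[1,0.2,-0.5,8.7,0],[1,0.2,-0.5,8.7,0]])

```text
clock: 6.85
eef_pos: [423.4, 77.4, 178.8]
tool_rot: [3.14, -0.0, 1.399]
force: [0.9, -1.9, 6.2]
width: 13.6
gripper_force: 60.5
```

play_rows(targets=[[1,0,0,0,0],[1,0,0,0,0],[1,0,0,0,0]])

```text
clock: 7.15
eef_pos: [423.7, 77.6, 178.8]
tool_rot: [3.139, -0.001, 1.4]
force: [-0.3, -0.4, 6.3]
width: 13.3
gripper_force: 58.6
```

play_rows(targets=[[1,0,0,-2,0],[1,0,0,-4,0],[1,0,0,-6,0],[1,0,0,-8,0],[1,0,0,-9,0],[1,0,0,-9,0]])

```text
clock: 7.75
eef_pos: [423.4, 77.4, 268.9]
tool_rot: [3.139, -0.001, 1.399]
force: [-0.5, 0.7, -1.5]
width: 13.0
gripper_force: 59.0
```

```bash
python3 - <<'E'
from h import *
s=ctrl.read_state(); print(s['eef_pos'],s['tool_rot'],s['width'],s['force'])
print(delta((472.3,229.8,s['eef_pos'][2]),1.396))
im,d,cal=grab('wrist'); save(im,'w4.png')
E
```

```text
[423.36859505  77.3727915  268.86094993] [ 3.13929838e+00 -5.48990803e-04  1.39931021e+00] 13.034004039178715 [-0.4534588   0.71552619 -1.46135348]
(array([15.85,  2.22,  0.  ]), np.float64(0.2))
```

View pics/w4.png

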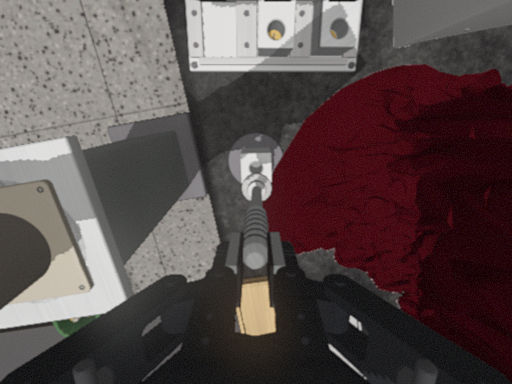

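```bash
python3 - <<'E'
from h import *
s=ctrl.read_state(); c,f=K('wrist'); cal=(c['cx'],c['cy'],f,np.array(c['mount']))
for zt in (6.8-30,6.8+38,6.8+112,6.8+160):
    print(zt,[np.round(proj((x,0,zt),cal),1) for x in(-5,0,5)])
E
```

```text
-23.2 [array([258.3, 265.7]), array([258.3, 257.5]), array([258.3, 249.1])]
44.8 [array([257.3, 217.2]), array([257.3, 211.1]), array([257.3, 205. ])]
118.8 [array([256.7, 189.5]), array([256.7, 184.9]), array([256.7, 180.1])]
166.8 [array([256.5, 178. ]), array([256.5, 173.9]), array([256.5, 169.7])]
```

The rod is held upright, with the collar at (257,187) as predicted. Moving over block 2's well.

play_rows(targets=[[1,4,0.6,0,0.2],[1,8,1.1,0,0.2],[1,12,1.7,0,0.2],[1,15.8,2.2,0,0.2],[1,15.8,2.2,0,0.2],[1,15.8,2.2,2,0.2],[1,15.8,2.2,2,0.2],[1,15.8,2.2,2,0.2]])

```text
clock: 8.6
eef_pos: [470.6, 228.3, 247.1]
tool_rot: [-3.139, 0.002, 1.396]
force: [0.0, 0.2, -1.0]
width: 12.9
gripper_force: 58.9
```

```bash
python3 - <<'E'
from h import *
s=ctrl.read_state(); print(s['eef_pos'],s['tool_rot'],s['force'])
im,d,cal=grab('wrist'); np.savez('w5.npz',im=im,d=d,E=cal[3],c=cal[:3]);P=cloud(d,cal)
o=ortho(im,cal,72,420,580,180,300,4); 
for i,(x,y) in enumerate(((472.3,229.8),(542.1,219.2))): cv2.circle(o,(int((300-y)*4),int((580-x)*4)),40,(255,0,0),1)
save(np.hstack([cv2.resize(im[60:300,110:400],(580,480)),cv2.resize(o,None,fx=.45,fy=.75)[:480]]),'w5.png')
save(cv2.resize(o,None,fx=.9,fy=.9),'w5.png')
E
```

```text
[470.5728278  228.29286633 247.07505348] [-3.13941128e+00  1.87892423e-03  1.39587372e+00] [ 0.0068036   0.2494907  -1.04517081]
```

View pics/w5.png

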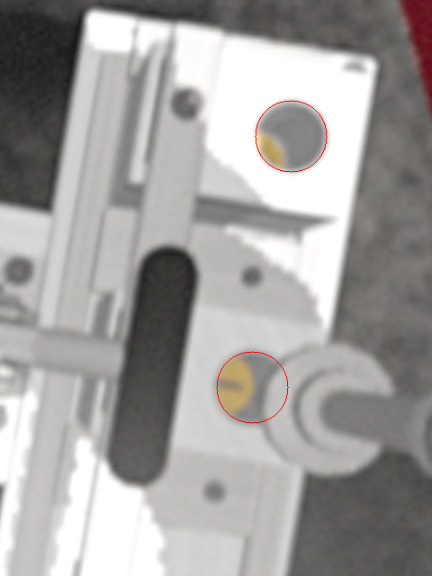

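Both wells coincide with the predicted circles, at (252,387) and (291,136). A small centring correction, then down.

```bash
python3 - <<'E'
from h import *
s=ctrl.read_state(); print(s['eef_pos'],s['force']); print(delta((472.5,230,210),1.396))
E
```

```text
[471.12408173 228.66659316 247.81050119] [ 0.55949874 -1.23324671 -0.70538812]
(array([0.16, 0.11, 3.78]), np.float64(-0.0))
```

play_rows(targets=[[1,0.15,0.1,0,0],[1,0.15,0.1,0.8,0],[1,0.15,0.1,1.6,0],[1,0.15,0.1,2.4,0],[1,0.15,0.1,3.1,0],[1,0.15,0.1,3.1,0],[1,0.15,0.1,3.1,0]])

```text
clock: 9.35
eef_pos: [472.4, 230.6, 216.8]
tool_rot: [-3.141, 0.0, 1.396]
force: [-0.1, 0.2, -0.8]
width: 12.9
gripper_force: 59.0
```

play_rows(targets=[[1,0,0,0.2,0],[1,0,0,0.4,0],[1,0,0,0.6,0],[1,0,0,0.8,0],[1,0,0,0.8,0]])

```text
clock: 9.85
eef_pos: [472.4, 230.4, 208.7]
tool_rot: [-3.141, 0.0, 1.396]
force: [-0.7, -0.4, -0.9]
width: 13.3
gripper_force: 59.0
```

play_rows(targets=[[1,0,0,0.1,0],[1,0,0,0.2,0],[1,0,0,0.3,0],[1,0,0,0.4,0],[1,0,0,0.4,0]])

```text
clock: 10.35
eef_pos: [472.5, 230.5, 204.9]
tool_rot: [-3.141, 0.0, 1.396]
force: [0.6, 0.3, -0.6]
width: 13.2
gripper_force: 59.0
```

play_rows(targets=[[1,0,0,0.1,0],[1,0,0,0.2,0],[1,0,0,0.2,0]])

```text
clock: 10.65
eef_pos: [472.5, 230.5, 202.9]
tool_rot: [-3.141, 0.0, 1.396]
force: [-0.3, 0.0, -0.8]
width: 12.9
gripper_force: 59.0
```

play_rows(targets=[[1,0,0,0.1,0],[1,0,0,0.2,0],[1,0,0,0.2,0]])

```text
clock: 10.95
eef_pos: [472.5, 230.5, 200.9]
tool_rot: [-3.141, 0.0, 1.396]
force: [-0.8, 0.5, -1.3]
width: 13.0
gripper_force: 59.0
```

play_rows(targets=[[1,0,0,0.1,0],[1,0,0,0.2,0],[1,0,0,0.2,0]])

```text
clock: 11.25
eef_pos: [472.5, 230.5, 198.9]
tool_rot: [-3.141, 0.0, 1.396]
force: [-0.2, 1.3, -1.4]
width: 12.7
gripper_force: 59.0
```

play_rows(targets=[[1,0,0,0.1,0],[1,0,0,0.2,0],[1,0,0,0.2,0]])

```text
clock: 11.55
eef_pos: [473.2, 231.3, 197.9]
tool_rot: [3.14, -0.001, 1.396]
force: [0.4, -0.4, 4.6]
width: 13.2
gripper_force: 59.6
```

play_rows(targets=[[1,0,0,0.1,0],[1,0,0,0.15,0],[1,0,0,0.15,0]])

```text
clock: 11.85
eef_pos: [474.1, 232.2, 197.7]
tool_rot: [3.138, -0.003, 1.396]
force: [-0.7, -0.4, 12.6]
width: 12.9
gripper_force: 60.5
```

play_rows(targets=[[1,0,0,0.1,0],[1,0,0,0.1,0],[1,0,0,0.1,0]])

```text
clock: 12.15
eef_pos: [474.7, 232.8, 197.6]
tool_rot: [3.136, -0.005, 1.396]
force: [-0.8, -0.1, 18.3]
width: 12.9
gripper_force: 61.0
```

Contact is at TCP z 197.9, so the tip is at about 31 and the well is about 41 mm deep. That is 5 mm short, so block 2 goes in the wooden tray. Holding.

play_rows(targets=[[1,0,0,-0.15,0],[1,0,0,-0.15,0],[1,0,0,-0.15,0],[1,0,0,-0.15,0],[1,0,0,-0.15,0],[1,0,0,-0.15,0],[1,0,0,-0.15,0],[1,0,0,-0.15,0],[1,0,0,-0.15,0],[1,0,0,-0.15,0]])

```text
clock: 13.15
eef_pos: [473.8, 231.8, 197.8]
tool_rot: [3.138, -0.003, 1.396]
force: [-0.3, -0.1, 10.4]
width: 13.4
gripper_force: 60.2
```

play_rows(targets=[[1,0,0,0,0],[1,0,0,0,0],[1,0,0,0,0],[1,0,0,0,0],[1,0,0,0,0],[1,0,0,0,0],[1,0,0,0,0],[1,0,0,0,0],[1,0,0,0,0],[1,0,0,0,0]])

```text
clock: 14.15
eef_pos: [473.8, 231.8, 197.8]
tool_rot: [3.138, -0.003, 1.396]
force: [-0.8, -1.1, 10.1]
width: 13.3
gripper_force: 60.2
```

play_rows(targets=[[1,0,0,0,0],[1,0,0,0,0],[1,0,0,0,0],[1,0,0,0,0],[1,0,0,0,0]])

```text
clock: 14.65
eef_pos: [473.8, 231.8, 197.8]
tool_rot: [3.139, -0.003, 1.396]
force: [-0.7, -0.9, 10.1]
width: 13.1
gripper_force: 60.2
```

play_rows(targets=[[1,0,0,-1.5,0],[1,0,0,-3,0],[1,0,0,-4.5,0],[1,0,0,-5.5,0],[1,0,0,-5.5,0],[1,0,0,-5.5,0]])

```text
clock: 15.25
eef_pos: [472.4, 230.3, 250.7]
tool_rot: [-3.141, 0.0, 1.396]
force: [-0.6, 0.3, -1.3]
width: 13.1
gripper_force: 59.0
```

```bash
python3 - <<'E'
from h import *
s=ctrl.read_state(); print(s['eef_pos'],s['tool_rot'],s['force']); print(delta((542.1,219.7,250),1.396))
E
```

```text
[472.37683085 230.31956581 250.6760231 ] [-3.14142524e+00  3.79479107e-04  1.39616562e+00] [-0.56513599  0.30415314 -1.27157202]
(array([0.17, 7.05, 0.07]), np.float64(0.0))
```

play_rows(targets=[[1,0.1,2.3,0,0],[1,0.1,4.7,0,0],[1,0.2,7.05,0,0],[1,0.2,7.05,0,0],[1,0.2,7.05,0,0],[1,0.2,7.05,0,0]])

```text
clock: 15.85
eef_pos: [541.0, 220.6, 250.3]
tool_rot: [-3.14, 0.001, 1.397]
force: [1.0, -0.1, -0.1]
width: 12.7
gripper_force: 59.0
```

play_rows(targets=[[1,0,0,0.8,0],[1,0,0,1.6,0],[1,0,0,2.4,0],[1,0,0,3.3,0],[1,0,0,3.3,0],[1,0,0,3.3,0]])

```text
clock: 16.45
eef_pos: [542.2, 220.3, 217.7]
tool_rot: [-3.141, 0.0, 1.396]
force: [-0.6, 0.7, -1.9]
width: 13.4
gripper_force: 59.1
```

play_rows(targets=[[1,0,0,0.2,0],[1,0,0,0.4,0],[1,0,0,0.6,0],[1,0,0,0.8,0],[1,0,0,0.8,0]])

```text
clock: 16.95
eef_pos: [542.1, 220.1, 209.7]
tool_rot: [-3.141, 0.0, 1.396]
force: [0.8, -0.0, -1.5]
width: 13.0
gripper_force: 59.1
```

play_rows(targets=[[1,0,0,0.15,0],[1,0,0,0.3,0],[1,0,0,0.3,0]])

```text
clock: 17.25
eef_pos: [542.2, 220.2, 206.8]
tool_rot: [-3.141, 0.0, 1.396]
force: [-0.4, -0.3, -2.1]
width: 13.3
gripper_force: 59.1
```

play_rows(targets=[[1,0,0,0.15,0],[1,0,0,0.3,0],[1,0,0,0.3,0]])

```text
clock: 17.55
eef_pos: [542.2, 220.2, 203.8]
tool_rot: [-3.141, 0.0, 1.396]
force: [-0.2, 0.5, -1.5]
width: 13.0
gripper_force: 59.1
```

play_rows(targets=[[1,0,0,0.15,0],[1,0,0,0.3,0],[1,0,0,0.3,0]])

```text
clock: 17.85
eef_pos: [542.1, 220.2, 200.8]
tool_rot: [-3.141, 0.0, 1.396]
force: [-0.4, -0.5, -1.1]
width: 13.0
gripper_force: 59.1
```

play_rows(targets=[[1,0,0,0.15,0],[1,0,0,0.3,0],[1,0,0,0.3,0]])

```text
clock: 18.15
eef_pos: [542.2, 220.2, 197.8]
tool_rot: [-3.141, 0.0, 1.396]
force: [-0.2, 0.7, -1.3]
width: 12.8
gripper_force: 59.1
```

play_rows(targets=[[1,0,0,0.15,0],[1,0,0,0.3,0],[1,0,0,0.3,0]])

```text
clock: 18.45
eef_pos: [542.2, 220.2, 194.8]
tool_rot: [-3.141, 0.0, 1.396]
force: [-0.1, 0.5, -0.7]
width: 12.8
gripper_force: 59.1
```

play_rows(targets=[[1,0,0,0.1,0],[1,0,0,0.2,0],[1,0,0,0.2,0]])

```text
clock: 18.75
eef_pos: [542.4, 220.4, 193.1]
tool_rot: [3.141, -0.0, 1.396]
force: [-0.1, 0.0, -1.5]
width: 13.2
gripper_force: 59.1
```

play_rows(targets=[[1,0,0,0.1,0],[1,0,0,0.1,0],[1,0,0,0.1,0]])

```text
clock: 19.05
eef_pos: [542.9, 220.8, 192.9]
tool_rot: [3.14, -0.001, 1.396]
force: [0.3, -0.3, 5.4]
width: 13.0
gripper_force: 59.6
```

Block 3 makes contact at 193.0, tip 26.2, which is full depth. Holding.

play_rows(targets=[[1,0,0,0.05,0],[1,0,0,0.05,0],[1,0,0,0.05,0],[1,0,0,0.05,0],[1,0,0,0.05,0],[1,0,0,0.05,0],[1,0,0,0.05,0],[1,0,0,0.05,0],[1,0,0,0.05,0],[1,0,0,0.05,0]])

```text
clock: 20.05
eef_pos: [543.2, 221.1, 192.9]
tool_rot: [3.139, -0.002, 1.396]
force: [-0.5, -0.4, 7.2]
width: 13.1
gripper_force: 60.0
```

play_rows(targets=[[1,0,0,0,0],[1,0,0,0,0],[1,0,0,0,0],[1,0,0,0,0],[1,0,0,0,0],[1,0,0,0,0],[1,0,0,0,0],[1,0,0,0,0],[1,0,0,0,0],[1,0,0,0,0]])

```text
clock: 21.05
eef_pos: [543.2, 221.1, 192.9]
tool_rot: [3.139, -0.002, 1.396]
force: [-0.1, -0.9, 8.5]
width: 13.0
gripper_force: 60.0
```

play_rows(targets=[[1,0,0,0,0],[1,0,0,0,0],[1,0,0,0,0],[1,0,0,0,0],[1,0,0,0,0]])

```text
clock: 21.55
eef_pos: [543.2, 221.0, 192.9]
tool_rot: [3.139, -0.002, 1.396]
force: [-1.2, -0.3, 8.2]
width: 13.1
gripper_force: 60.0
```

play_rows(targets=[[1,0,0,-1.5,0],[1,0,0,-3,0],[1,0,0,-4.5,0],[1,0,0,-6,0],[1,0,0,-7.5,0],[1,0,0,-7.5,0],[1,0,0,-7.5,0]])

```text
clock: 22.25
eef_pos: [542.1, 220.0, 266.0]
tool_rot: [-3.141, 0.0, 1.396]
force: [0.0, -0.9, -1.6]
width: 13.1
gripper_force: 59.1
```

```bash
python3 - <<'E'
from h import *
s=ctrl.read_state(); print(s['eef_pos'],s['tool_rot'],s['force']); print(delta((423.6,77.3,268),1.396),delta((460,80,268),1.396))
E
```

```text
[542.07047201 220.02232262 265.9651027 ] [-3.14123459e+00  4.89418204e-04  1.39621360e+00] [ 0.0397273  -0.88633116 -1.6401228 ]
(array([-16.11,  -9.19,  -0.2 ]), np.float64(0.0)) (array([-15.21,  -5.65,  -0.2 ]), np.float64(0.0))
```

play_rows(targets=[[1,-4,-2.3,-0.2,0],[1,-8,-4.6,-0.2,0],[1,-12,-6.9,-0.2,0],[1,-16.1,-9.2,-0.2,0],[1,-16.1,-9.2,-0.2,0],[1,-16.1,-9.2,-0.2,0],[1,-16.1,-9.2,-0.2,0]])

```text
clock: 22.95
eef_pos: [424.4, 78.5, 268.4]
tool_rot: [3.141, -0.001, 1.397]
force: [0.2, 0.8, -1.2]
width: 12.8
gripper_force: 59.1
```

```bash
python3 - <<'E'
from h import *
s=ctrl.read_state(); print(s['eef_pos'],s['tool_rot'],s['force']); print(delta((423.6,77.3,180),1.396))
E
```

```text
[424.40411814  78.51229071 268.35131027] [ 3.14133090e+00 -1.02813841e-03  1.39690595e+00] [ 0.18293839  0.83028977 -1.15977123]
(array([-0.13, -0.06,  8.84]), np.float64(0.1))
```

play_rows(targets=[[1,-0.05,-0.05,1.5,0],[1,-0.05,-0.05,3,0],[1,-0.05,-0.05,4.5,0],[1,-0.05,-0.05,5.5,0],[1,-0.05,-0.05,5.5,0]])

```text
clock: 23.45
eef_pos: [422.7, 78.1, 212.2]
tool_rot: [-3.139, 0.0, 1.398]
force: [-1.0, -0.6, -1.0]
width: 13.1
gripper_force: 59.0
```

play_rows(targets=[[1,0,0,1,0],[1,0,0,2,0],[1,0,0,2.9,0],[1,0,0,2.9,0]])

```text
clock: 23.85
eef_pos: [422.3, 77.1, 183.4]
tool_rot: [-3.139, 0.001, 1.396]
force: [-0.0, -0.6, -0.3]
width: 13.3
gripper_force: 59.0
```

play_rows(targets=[[1,0,0,0.3,0],[1,0,0,0.5,0],[1,0,0,0.5,0]])

```text
clock: 24.15
eef_pos: [423.2, 77.3, 179.5]
tool_rot: [3.141, -0.0, 1.396]
force: [0.1, -0.3, -1.0]
width: 12.8
gripper_force: 59.0
```

play_rows(targets=[[1,0,0,0.1,0],[1,0,0,0.15,0],[1,0,0,0.15,0]])

```text
clock: 24.45
eef_pos: [424.0, 77.6, 178.8]
tool_rot: [3.14, -0.001, 1.396]
force: [0.2, -1.0, 4.9]
width: 13.2
gripper_force: 59.8
```

play_rows(targets=[[0.8,0,0,0,0],[0.5,0,0,0,0],[0.2,0,0,0,0],[0,0,0,0,0],[0,0,0,0,0],[0,0,0,0,0],[0,0,0,-3,0],[0,0,0,-7,0],[0,0,0,-9,0],[0,0,0,-9,0]])

```text
clock: 25.45
eef_pos: [425.1, 77.9, 270.5]
tool_rot: [3.136, -0.002, 1.396]
force: [0.8, -0.6, -0.9]
width: 85.6
gripper_force: 0.0
```

```bash
python3 - <<'E'
from h import *
s=ctrl.read_state(); print(s['eef_pos'],s['tool_rot'],s['force'],s['qpos'])
im,d,cal=grab('wrist'); P=cloud(d,cal); np.savez('w6.npz',im=im,d=d,E=cal[3],c=cal[:3])
m=(abs(P[...,0]-423)<45)&(abs(P[...,1]-77)<45)
for lo,hi in((55,64),(64,120),(120,185),(196,215)):
    q=P[m&(P[...,2]>lo)&(P[...,2]<hi)]; print(lo,len(q),q.mean(0).round(1),q.min(0).round(),q.max(0).round())
save(im,'w6.png')
E
```

```text
[425.08203167  77.89759061 270.52825264] [ 3.13570802e+00 -1.78725317e-03  1.39584370e+00] [ 0.83951334 -0.63061884 -0.90889734] [ 0.21653892  0.29010992 -0.5900601   2.01593385  0.2086144   0.88720901
 -0.66085322]
55 448 [422.5  80.2  60.7] [401.  54.  56.] [445.  99.  64.]
64 355 [423.5  79.6  74.2] [408.  63.  64.] [438.  91. 119.]
120 202 [424.3  82.6 162.3] [415.  77. 120.] [432.  85. 185.]
196 240 [423.8  78.1 201. ] [416.  69. 196.] [431.  84. 205.]
```

The rod hangs as before, with its top at z≈201, and the seating contact at 178.8 confirms the zero. Now the clamp handle: I'll locate the grip and work out the push arc.

```bash
cat >> h.py <<'E'
A=np.radians(80.3); FX=np.array([np.cos(A),np.sin(A)]); FY=np.array([-np.sin(A),np.cos(A)]); FO=np.array([474.3,241.7])
def fx2w(x,y,z=0): return np.array([*(FO+x*FX+y*FY),z])
def w2fx(P): d=P[...,:2]-FO; return np.stack([d@FX,d@FY,P[...,2]],-1)
E
python3 - <<'E'
from h import *
for n in('w2','w5'):
    a=np.load(n+'.npz'); P=w2fx(cloud(a['d'],(*a['c'],a['E'])))
    m=(P[...,2]>108)&(P[...,2]<140)&(abs(P[...,0]-40)<70)&(abs(P[...,1])<60)&(a['im'].max(-1)<95)
    q=P[m]; print(n,len(q),np.nanpercentile(q,[3,50,97],axis=0).round(1))
print(ctrl.finger_overhang)
s=ctrl.read_state(); p=s['eef_pos']
print('above start',delta(fx2w(-8,0,200),A))
for t in np.arange(0,1.51,.15):
    a=np.radians(38)+t; bx=120-124*np.cos(a); bz=41+124*np.sin(a); print(round(t,2),'bar',round(bx),round(bz),'tool',round(bx-18.5,1),round(bz+11,1))
E
```

```text
w2 346 [[ 16.8 -26.9 121.7]
 [ 22.1  -2.9 125. ]
 [ 27.9  23.1 126.6]]
w5 639 [[ 17.7 -26.6 121.5]
 [ 24.1  -3.7 124.8]
 [ 29.6  19.3 126.7]]
25.0
above start (array([16.26,  2.1 ,  6.89]), np.float64(-0.3))
0.0 bar 22 117 tool 3.8 128.3
0.15 bar 35 131 tool 16.3 142.1
0.3 bar 49 143 tool 30.7 153.8
0.45 bar 65 152 tool 46.7 163.2
0.6 bar 82 159 tool 64.0 170.2
0.75 bar 101 163 tool 82.0 174.5
0.9 bar 119 165 tool 100.6 176.0
1.05 bar 138 164 tool 119.1 174.7
1.2 bar 156 160 tool 137.2 170.7
1.35 bar 173 153 tool 154.6 164.1
1.5 bar 189 144 tool 170.7 154.9
```

play_rows(targets=[[0.5,4,0.5,0,0],[1,8,1,0,0],[1,12,1.5,0,0],[1,16.2,2.2,0,0],[1,16.2,2.2,3,0],[1,16.2,2.2,6.5,0],[1,16.2,2.2,6.5,0],[1,16.2,2.2,6.5,0]])

```text
clock: 26.3
eef_pos: [472.2, 232.7, 202.2]
tool_rot: [-3.139, 0.002, 1.397]
force: [-0.5, -0.6, 0.2]
width: 0.0
gripper_force: 0.0
```

```bash
python3 - <<'E'
from h import *
s=ctrl.read_state(); print(s['eef_pos'],w2fx(s['eef_pos']),s['tool_rot'],s['width']); print(delta(fx2w(-5,-1,129),A))
E
```

```text
[472.17714971 232.68184433 202.16620118] [ -9.24690506   0.57303744 202.16620118] [-3.13910964e+00  1.58648382e-03  1.39667510e+00] 0.042425676126147546
(array([0.43, 0.16, 7.32]), np.float64(-0.3))
```

play_rows(targets=[[1,0,0.1,2.5,0],[1,0,0.1,5,0],[1,0,0.1,7.2,0],[1,0,0.1,7.2,0],[1,0,0.1,7.2,0]])

```text
clock: 26.8
eef_pos: [474.8, 233.3, 132.4]
tool_rot: [3.14, -0.001, 1.396]
force: [-0.5, 0.1, -0.2]
width: 0.4
gripper_force: 0.0
```

play_rows(targets=[[1,0.4,0,0,0],[1,0.8,0,0,0],[1,1.2,0,0,0],[1,1.7,0,-0.4,0],[1,2.2,0,-0.9,0],[1,2.7,0,-1.5,0],[1,2.7,0,-1.5,0]])

```text
clock: 27.5
eef_pos: [479.3, 261.1, 147.2]
tool_rot: [3.14, -0.002, 1.397]
force: [0.1, 0.4, 0.3]
width: 0.0
gripper_force: 0.0
```

```bash
python3 - <<'E'
from h import *
s=ctrl.read_state(); print(w2fx(s['eef_pos']),s['force'])
im,d,cal=grab('wrist'); P=w2fx(cloud(d,cal)); save(im,'w7.png')
ds=grab('side'); Q=w2fx(cloud(ds[1],ds[2]))
m=(Q[...,2]>105)&(Q[...,0]>10)&(Q[...,0]<100)&(abs(Q[...,1])<35)&(ds[0].max(-1)<95); q=Q[m]; print(len(q),np.nanpercentile(q,[3,50,97],axis=0).round(1) if len(q) else '')
m=(P[...,2]>105)&(P[...,0]>10)&(P[...,0]<100)&(abs(P[...,1])<35); q=P[m];print(len(q),np.nanpercentile(q,[3,50,97],axis=0).round(1))
E
```

```text
[ 19.98160311  -1.63633671 147.17077222] [0.10703999 0.41509846 0.34253532]
2301 [[ 19.4 -31.5 123.5]
 [ 46.9   5.3 361. ]
 [ 68.7  33.7 515.8]]
25499 [[ 11.7 -33.2 122.2]
 [ 30.9  -0.3 225.1]
 [ 38.9  33.1 253.4]]
```

View pics/w7.png

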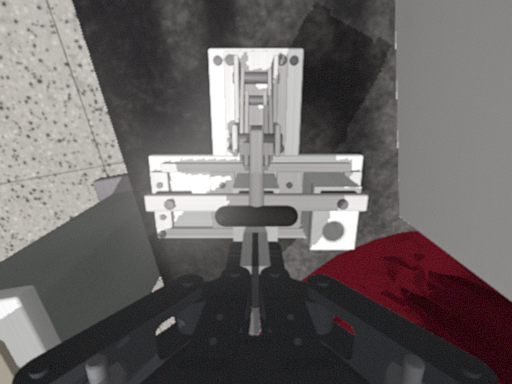

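The T-bar is at (256,215), directly ahead of the fingers at (257,240), with the arm bar at row 202. I'll compare this with predictions for a few handle angles.

```bash
python3 - <<'E'
from h import *
s=ctrl.read_state(); c,f=K('wrist'); cal=(c['cx'],c['cy'],f,T_tool(s)@np.array(c['mount']))
for t in(0,.1,.2,.3):
    a=np.radians(38)+t; b=fx2w(120-124*np.cos(a),-2,41+124*np.sin(a)); print(t,np.round(proj(b,cal)))
E
```

```text
0 [258. 214.]
0.1 [259. 208.]
0.2 [259. 199.]
0.3 [259. 188.]
```

play_rows(targets=[[1,-1,0,0,0],[1,-2.5,0,0,0],[1,-2.5,0,1.1,0],[1,-2.5,0,1.9,0],[1,-2.5,0,1.9,0],[1,-2.5,0,1.9,0]])

```text
clock: 28.2
eef_pos: [474.0, 235.2, 126.6]
tool_rot: [-3.141, 0.0, 1.397]
force: [0.1, -0.1, -0.3]
width: -0.2
gripper_force: 0.0
```

play_rows(targets=[[1,0.5,0,0,0],[1,1,0,0,0],[1,1.4,0,0,0],[1,1.8,0,0,0],[1,1.8,0,0,0]])

```text
clock: 28.7
eef_pos: [477.5, 253.6, 127.2]
tool_rot: [3.141, -0.001, 1.397]
force: [-0.3, 0.2, -0.1]
width: 0.3
gripper_force: 0.0
```

play_rows(targets=[[1,0.3,0,0,0],[1,0.6,0,0,0],[1,0.6,0,0,0]])

```text
clock: 29.0
eef_pos: [478.6, 259.0, 127.1]
tool_rot: [3.141, -0.001, 1.397]
force: [-0.8, -0.3, 0.1]
width: -0.1
gripper_force: 0.0
```

```bash
python3 - <<'E'
from h import *
s=ctrl.read_state(); print(w2fx(s['eef_pos']),s['force'])
im,d,cal=grab('wrist'); save(im,'w8.png')
ds=grab('side'); 
c=cal
for t in(0,.1,.2,.3):
    a=np.radians(38)+t; b=fx2w(120-124*np.cos(a),-2,41+124*np.sin(a)); print(t,np.round(proj(b,cal)),np.round(proj(b,ds[2])))
save(np.hstack([cv2.resize(im[140:300,180:340],(480,480)),cv2.resize(ds[0][195:275,190:270],(300,480),interpolation=3)]),'w8.png')
E
```

```text
[ 17.78274874  -1.27984505 127.07957499] [-0.750804   -0.30530664  0.09705599]
0 [259. 224.] [231. 221.]
0.1 [259. 218.] [230. 220.]
0.2 [259. 209.] [230. 219.]
0.3 [259. 197.] [229. 218.]
```

View pics/w8.png

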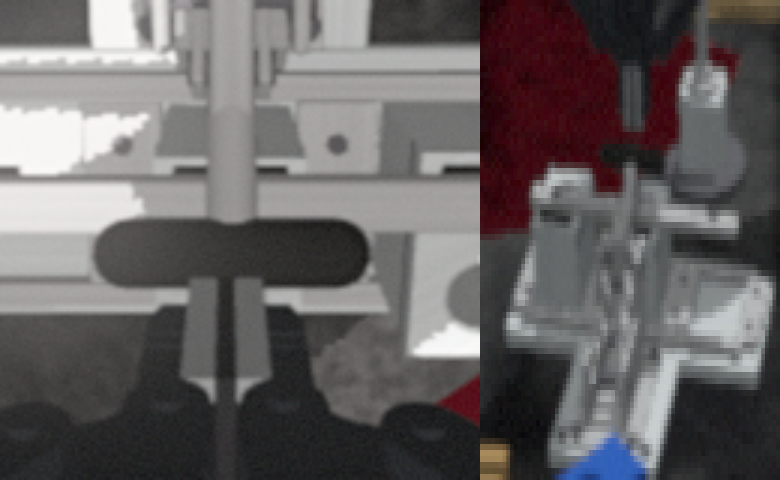

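```bash
python3 - <<'E'
from h import *
s=ctrl.read_state(); print(w2fx(s['eef_pos']))
im,d,cal=grab('wrist'); c,f=K('wrist'); P=cloud(d,(c['cx'],c['cy'],f,np.array(c['mount'])))
for v in range(208,272,4): print(v,P[v,247].round(1),P[v,257].round(1),P[v,266].round(1),im[v,247])
im,d,cal=grab('side'); Q=w2fx(cloud(d,cal))
for v in range(206,224): print(v,[Q[v,u].round().tolist() for u in(229,230,232)])
E
```

```text
[ 17.20551202  -1.30367054 127.00253739]
208 [ 5.1 -7.7 38. ] [16.  -0.5  9. ] [ 4.4  6.4 39.9] [165 164 161]
212 [13.2 -6.8  9.1] [13.5 -0.5  8.4] [12.9  5.2 10.1] [90 88 87]
216 [11.9 -6.7  5.7] [12.3 -0.5  4.9] [12.   5.   5.6] [57 54 54]
220 [10.  -6.7  3.8] [10.3 -0.5  3.2] [10.4  5.   3. ] [59 58 58]
224 [ 8.4 -6.6  1.4] [ 8.4 -0.5  1.6] [8.5 4.9 1.3] [64 61 61]
228 [ 5.9 -6.6  1.1] [ 5.9 -0.5  1.2] [5.9 4.9 1.2] [64 63 60]
232 [ 2.9 -6.7  1.9] [ 3.  -0.5  1.7] [3.3 5.  1. ] [76 76 73]
236 [ 10.1  -6.1 -18.2] [ 10.8  -0.7 -19.6] [ 10.1   4.2 -18.2] [103 103 102]
240 [ 10.7  -5.9 -24. ] [ 10.7  -0.7 -24.1] [ 10.9   3.9 -24.4] [99 99 98]
244 [ 10.4  -5.8 -27.7] [ 10.5  -0.8 -27.9] [ 10.6   3.8 -28.1] [98 99 99]
248 [ 10.3  -5.7 -31.7] [ 10.3  -0.8 -31.7] [ 10.4   3.6 -31.9] [ 99 100  97]
252 [ 10.2  -5.6 -35.4] [ 10.1  -0.8 -35.3] [ 10.5   3.5 -35.9] [ 99  99 100]
256 [ 11.   -5.4 -40.4] [ 10.6  -0.8 -39.7] [ 10.9   3.3 -40.3] [97 97 98]
260 [ 10.6  -5.4 -43.3] [ 10.7  -0.9 -43.4] [  9.7   3.3 -41.8] [98 97 97]
264 [ 10.6  -5.3 -46.5] [ 10.5  -0.9 -46.4] [ 10.7   3.1 -46.7] [95 9
[... 599 characters left out ...]
 [26.0, 3.0, 148.0]]
214 [[24.0, -8.0, 143.0], [24.0, -4.0, 143.0], [26.0, 3.0, 145.0]]
215 [[32.0, -6.0, 144.0], [25.0, -4.0, 140.0], [29.0, 3.0, 143.0]]
216 [[31.0, -6.0, 139.0], [30.0, -3.0, 139.0], [28.0, 3.0, 139.0]]
217 [[-180.0, -59.0, 14.0], [-185.0, -56.0, 12.0], [-182.0, -48.0, 14.0]]
218 [[-178.0, -58.0, 11.0], [-172.0, -53.0, 15.0], [-179.0, -47.0, 11.0]]
219 [[26.0, -7.0, 126.0], [27.0, -4.0, 126.0], [18.0, 0.0, 122.0]]
220 [[27.0, -7.0, 122.0], [30.0, -3.0, 124.0], [26.0, 2.0, 123.0]]
221 [[31.0, -6.0, 121.0], [26.0, -4.0, 119.0], [26.0, 2.0, 120.0]]
222 [[33.0, -6.0, 119.0], [30.0, -3.0, 117.0], [29.0, 3.0, 118.0]]
223 [[29.0, -7.0, 113.0], [nan, nan, nan], [30.0, 3.0, 114.0]]
```

```bash
python3 - <<'E'
from h import *
c,f=K('wrist'); 
for n in('w3','w5','w6'):
    a=np.load(n+'.npz'); P=cloud(a['d'],(c['cx'],c['cy'],f,np.array(c['mount'])))
    m=(abs(P[...,0])<14)&(abs(P[...,1])<62)&(abs(P[...,1])>7)&(P[...,2]<60)&(P[...,2]>-60)
    q=P[m]; print(n,len(q),np.percentile(q[:,2],[50,90,99,100]).round(1))
    for lo in range(-60,60,8):
        r=q[(q[:,2]>=lo)&(q[:,2]<lo+8)]
        if len(r): print(lo,len(r),r.min(0).round(),r.max(0).round())
E
```

```text
w3 4031 [-45.  -30.4 -24.4 -22.5]
-60 1043 [-11. -58. -60.] [ 11.  54. -52.]
-52 1116 [-12. -58. -52.] [ 11.  55. -44.]
-44 931 [-12. -59. -44.] [ 11.  54. -36.]
-36 723 [-12. -58. -36.] [ 11.  55. -28.]
-28 218 [-12. -51. -28.] [ 11.  47. -23.]
w5 3446 [-47.3 -20.8  15.7  42.2]
-60 1432 [-13. -40. -60.] [ 14.  38. -52.]
-52 491 [-12. -30. -52.] [ 13.  23. -44.]
-44 412 [-12. -22. -44.] [ 11.  18. -36.]
-36 397 [-11. -22. -36.] [ 11.  18. -28.]
-28 409 [ -9. -22. -28.] [ 11.  18. -20.]
-20 200 [-11. -21. -20.] [ 11.  17. -12.]
-12 19 [  3.  -9. -12.] [ 6. -7. -6.]
-4 18 [ 2. -9. -4.] [ 5. -7.  3.]
4 18 [ 1. -9.  4.] [ 5. -7. 12.]
12 18 [ -1. -10.  12.] [ 5. -7. 19.]
20 16 [ 0. -9. 20.] [ 5. -7. 27.]
28 11 [ -1. -10.  29.] [ 5. -7. 36.]
36 5 [ 2. -8. 37.] [ 4. -7. 42.]
w6 4032 [-45.  -30.4 -24.5 -22.3]
-60 1027 [-11. -58. -60.] [ 11.  54. -52.]
-52 1120 [-12. -59. -52.] [ 12.  55. -44.]
-44 936 [-12. -58. -44.] [ 11.  55. -36.]
-36 725 [-12. -59. -36.] [ 11.  54. -28.]
-28 224 [-12. -51. -28.] [ 10.  47. -22.]
```

The depth data show the real fingertips 12 mm behind the reported TCP when shut and 23 mm behind when open, about 37 mm short of the stated overhang. The fingers were passing above the T-bar, so I'll correct for this and push lower.

play_rows(targets=[[1,-1,0,0,0],[1,-2.4,0,0,0],[1,-2.6,0,1.2,0],[1,-2.6,0,2.4,0],[1,-2.6,0,3.6,0],[1,-2.6,0,3.6,0],[1,-2.6,0,3.6,0]])

```text
clock: 29.9
eef_pos: [473.5, 233.3, 90.4]
tool_rot: [-3.141, 0.0, 1.397]
force: [0.8, 0.2, 0.0]
width: 0.4
gripper_force: 0.0
```

play_rows(targets=[[1,0.4,0,0,0],[1,0.8,0,0,0],[1,1.2,0,0,0],[1,1.6,0,0,0],[1,1.6,0,0,0]])

```text
clock: 30.4
eef_pos: [476.5, 246.6, 91.2]
tool_rot: [-3.141, 0.004, 1.396]
force: [-0.7, -4.2, 4.3]
width: 0.1
gripper_force: 2.4
```

play_rows(targets=[[1,0.6,0,-0.6,0],[1,1.1,0,-1.3,0],[1,1.8,0,-2.0,0],[1,2.5,0,-2.6,0],[1,3.3,0,-3.1,0],[1,4.1,0,-3.5,0],[1,5,0,-3.9,0],[1,5.9,0,-4.2,0],[1,5.9,0,-4.2,0]])

```text
clock: 31.3
eef_pos: [487.3, 308.8, 133.8]
tool_rot: [3.14, -0.003, 1.397]
force: [0.1, 0.1, 0.1]
width: -0.3
gripper_force: 0.0
```

```bash
python3 - <<'E'
from h import *
s=ctrl.read_state(); print(w2fx(s['eef_pos']),s['force'],s['qpos'])
im,d,cal=grab('wrist')
for t in(0,.3,.6,.7):
    a=np.radians(38)+t; b=fx2w(120-124*np.cos(a),-2,41+124*np.sin(a)); print(t,np.round(proj(b,cal)))
save(im,'w9.png')
E
```

```text
[ 68.28967933  -1.56130966 133.79020872] [0.05453125 0.10417122 0.07842472] [-0.30962765  0.67414784 -0.47817992  1.80528762  0.42714089  0.76320801
 -1.18464888]
0 [258. 285.]
0.3 [259. 273.]
0.6 [259. 235.]
0.7 [259. 215.]
```

View pics/w9.png

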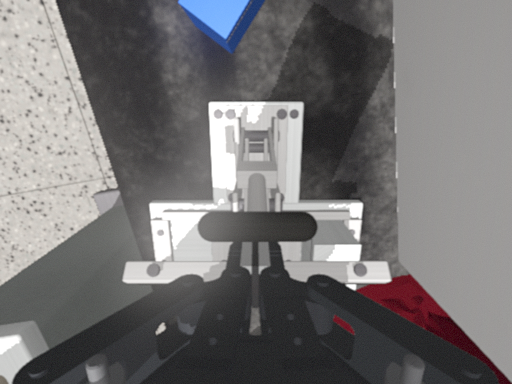

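The handle is at about 0.65 rad (T-bar at (257,225)) and the arm bar is rising behind it. Continuing the arc.

play_rows(targets=[[1,0.8,0,-0.2,0],[1,1.7,0,-0.4,0],[1,2.6,0,-0.5,0],[1,3.5,0,-0.5,0],[1,4.4,0,-0.5,0],[1,5.3,0,-0.4,0],[1,6.2,0,-0.2,0],[1,7.1,0,0,0],[1,8,0,0.4,0],[1,8.8,0,0.7,0]])

```text
clock: 32.35
eef_pos: [502.1, 394.7, 125.5]
tool_rot: [-3.141, -0.001, 1.397]
force: [0.3, 0.8, 0.1]
width: 0.2
gripper_force: 0.0
```

play_rows(targets=[[1,0.7,0,0.4,0],[1,1.3,0,0.8,0],[1,1.3,0,0.8,0],[1,1.3,0,0.8,0]])

```text
clock: 32.75
eef_pos: [504.1, 404.5, 118.9]
tool_rot: [-3.141, 0.004, 1.396]
force: [-3.6, -5.2, 11.5]
width: 0.3
gripper_force: 5.8
```

```bash
python3 - <<'E'
from h import *
s=ctrl.read_state(); print(w2fx(s['eef_pos']),s['force'],s['qpos'])
im,d,cal=grab('wrist')
for t in(1.2,1.3,1.4,1.5):
    a=np.radians(38)+t; b=fx2w(120-124*np.cos(a),-2,41+124*np.sin(a)); print(t,np.round(proj(b,cal)))
save(im,'w10.png')
E
```

```text
[165.48298925  -1.90595223 118.86265028] [-3.56662961 -5.24854431 11.50894591] [-0.45505771  0.77912129 -0.45914066  1.60903257  0.42700438  0.85839659
 -1.25861019]
1.2 [259. 295.]
1.3 [259. 269.]
1.4 [259. 243.]
1.5 [258. 218.]
```

View pics/w10.png

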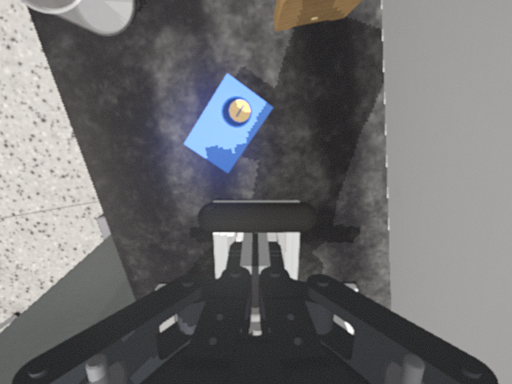

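The handle is fully open (T-bar at row 217, θ≈1.5). Backing off and lifting.

play_rows(targets=[[1,-0.5,0,0,0],[1,-0.5,0,-3,0],[1,-0.5,0,-8,0],[1,-0.5,0,-13,0],[1,-0.5,0,-16,0],[1,-4,0,-16,0],[0.5,-8,0,-16,0],[0.3,-12,0,-16,0],[0.3,-15,0,-16,0],[0.3,-15,0,-16,0]])

```text
clock: 33.8
eef_pos: [478.7, 253.1, 277.6]
tool_rot: [3.141, 0.004, 1.39]
force: [0.4, -0.1, -0.2]
width: 57.7
gripper_force: 0.0
```

```bash
python3 - <<'E'
from h import *
s=ctrl.read_state(); print(w2fx(s['eef_pos']),s['eef_pos'],s['width'])
im,d,cal=grab('wrist'); np.savez('w11.npz',im=im,d=d,E=cal[3],c=cal[:3]); W=cloud(d,cal); P=w2fx(W)
m=(P[...,2]>30)&(P[...,0]>40)&(P[...,0]<220)&(abs(P[...,1])<110); q=P[m]
for x in range(40,220,12):
    r=q[(q[:,0]>=x)&(q[:,0]<x+12)]
    if len(r)>5: print(x,len(r),np.percentile(r[:,2],[50,98]).round(),r[:,1].min().round(),r[:,1].max().round())
m=(P[...,2]>67)&(P[...,2]<77)&(abs(P[...,0])<50)&(abs(P[...,1])<110)
n,l,st,ce=cv2.connectedComponentsWithStats(m.astype('u1'))
for i in range(1,n):
    if st[i,4]>150:
        r=cv2.minAreaRect(P[l==i][:,:2].astype('f4')); print('block(fx frame)',st[i,4],np.round(r[0],1),np.round(r[1],1),round(r[2],1))
E
```

```text
[ 12.0118429   -2.36355628 277.59700472] [478.65363358 253.14188108 277.59700472] 57.69358885387207
52 21 [92. 94.] -18.0 17.0
64 471 [139. 145.] -86.0 84.0
76 1999 [142. 144.] -91.0 90.0
88 372 [137. 142.] -73.0 90.0
100 209 [ 82. 137.] -18.0 18.0
112 282 [54. 82.] -20.0 19.0
124 292 [64. 74.] -20.0 19.0
136 104 [83. 94.] -14.0 17.0
148 341 [104. 111.] -14.0 12.0
160 329 [111. 127.] -14.0 12.0
172 176 [132. 139.] -6.0 5.0
184 62 [51. 62.] 19.0 26.0
196 285 [57. 62.] 11.0 44.0
208 26 [36. 46.] 7.0 52.0
block(fx frame) 1230 [  1.5 -70.1] [40.2 60. ] 89.5
block(fx frame) 1177 [0.5 0.3] [39.5 60. ] 89.8
```

```bash
python3 - <<'E'
from h import *
print(delta(fx2w(-11.5,0.3,60),A),delta(fx2w(-11.5,0.3,20),A),ctrl.read_state()['width'])
E
```

```text
(array([-2.66, -0.21, 21.79]), np.float64(-0.5)) (array([-2.66, -0.21, 25.79]), np.float64(-0.5)) 59.51610791014713
```

play_rows(targets=[[0.28,-2.6,-0.2,0,-0.5],[0.28,-2.6,-0.2,4,-0.5],[0.28,-2.6,-0.2,8,-0.5],[0.28,-2.6,-0.2,12,-0.5],[0.28,-2.6,-0.2,16,-0.5],[0.28,-2.6,-0.2,18,-0.5],[0.28,-2.6,-0.2,18,-0.5],[0.28,-2.6,-0.2,18,-0.5],[0.28,-2.6,-0.2,18,-0.5]])

```text
clock: 34.75
eef_pos: [473.0, 234.7, 99.3]
tool_rot: [3.14, -0.002, 1.406]
force: [0.0, -0.8, 0.2]
width: 61.5
gripper_force: 0.0
```

```bash
python3 - <<'E'
from h import *
s=ctrl.read_state(); print(w2fx(s['eef_pos']),delta(fx2w(-11.5,0.3,20),A),s['width'],s['force'])
im,d,cal=grab('wrist'); c,f=K('wrist'); P=cloud(d,(c['cx'],c['cy'],f,np.array(c['mount'])))
m=(abs(P[...,0])<14)&(abs(P[...,1])<62)&(abs(P[...,1])>24)&(P[...,2]<20)&(P[...,2]>-60)
q=P[m]; print(np.percentile(q[:,2],[50,90,99,100]).round(1)); r=q[q[:,2]>-35]; print(r.min(0),r.max(0),np.sort(abs(r[:,1]))[:5])
save(cv2.resize(im,(640,480)),'w12.png')
E
```

```text
[-7.15525163e+00  8.56235472e-02  9.93164424e+01] (array([-0.43, -0.02,  7.93]), np.float64(0.2)) 61.45691343227757 [ 0.03070465 -0.76279942  0.21724302]
[-41.9 -24.4 -17.  -15.2]
[-12.46801356 -46.53031442 -34.9931871 ] [ 11.27994869  42.37246151 -15.1951264 ] [28.37203166 28.41395165 28.43698216 28.44916459 28.45281571]
```

View pics/w12.png

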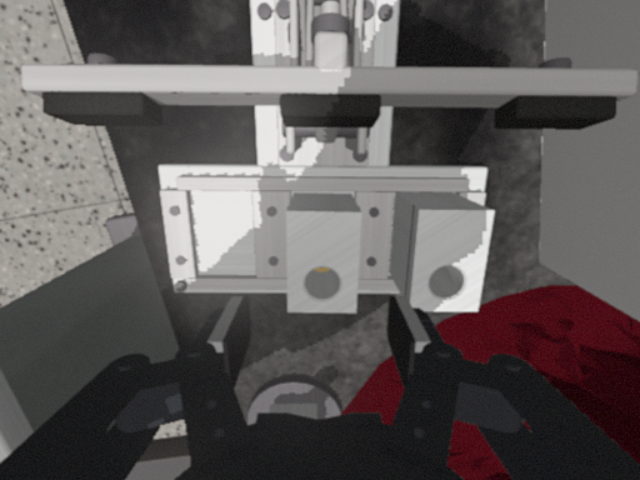

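The fingers at (230,335) and (410,330) straddle block 2 (322,265). The arm stands up clear at row 80. Going down to grip.

play_rows(targets=[[0.28,-0.4,0,1.5,0],[0.28,-0.4,0,3,0],[0.28,-0.4,0,4.5,0],[0.28,-0.4,0,6,0],[0.28,-0.4,0,7.2,0],[0.28,-0.4,0,7.9,0],[0.28,-0.4,0,7.9,0]])

```text
clock: 35.5
eef_pos: [471.3, 229.3, 18.8]
tool_rot: [-3.141, 0.0, 1.405]
force: [0.6, 0.0, 0.1]
width: 61.5
gripper_force: 0.0
```

play_rows(targets=[[0.5,0,0,0,0],[0.7,0,0,0,0],[1,0,0,0,0],[1,0,0,0,0],[1,0,0,0,0],[1,0,0,0,0]])

```text
clock: 36.1
eef_pos: [472.8, 229.7, 20.0]
tool_rot: [3.139, -0.002, 1.405]
force: [2.8, -0.1, 6.0]
width: 39.1
gripper_force: 62.1
```

play_rows(targets=[[1,0,0,-1,0],[1,0,0,-2,0],[1,0,0,-4,0],[1,0,0,-7,0],[1,0,0,-11,0],[1,0,0,-15,0],[1,0,0,-15,0]])

```text
clock: 36.8
eef_pos: [473.0, 231.2, 173.6]
tool_rot: [3.136, -0.005, 1.405]
force: [1.8, 0.4, -3.8]
width: 39.5
gripper_force: 65.0
```

```bash
python3 - <<'E'
from h import *
s=ctrl.read_state(); print(delta((450,0,300),0.6),delta((375,-245,300),0.0),s['qpos'])
E
```

```text
(array([-23.19,   1.54, -12.64]), np.float64(46.1)) (array([-48.59,  -1.82, -12.64]), np.float64(80.5)) [-0.16202077  0.55614723 -0.51262733  1.91101475  0.38431591  0.76365015
 -1.05535103]
```

play_rows(targets=[[1,0,0,-5,0],[1,-2,0.1,-9.5,7],[1,-6,0.4,-12.6,14],[1,-10.5,0.7,-12.6,21],[1,-15,1,-12.6,28],[1,-19,1.3,-12.6,35],[1,-23,1.5,-12.6,42],[1,-27,1,-12.6,49],[1,-31,0.6,-12.6,56],[1,-35,0,-12.6,63]])

```text
clock: 37.8
eef_pos: [411.4, -116.8, 293.9]
tool_rot: [-3.14, 0.003, 0.301]
force: [1.4, -1.1, -4.2]
width: 39.2
gripper_force: 65.0
```

```bash
python3 - <<'E'
from h import *
s=ctrl.read_state(); print(s['eef_pos'],s['tool_rot'],delta((375,-245,300),0.0),s['qpos'])
E
```

```text
[ 411.38684372 -116.80252892  293.86725707] [-3.13975146e+00  2.66374340e-03  3.00905466e-01] (array([-7.27, 11.17, -0.61]), np.float64(17.2)) [ 0.40683296  0.22636322 -0.24050713  1.98821466  0.06583734  0.93756843
 -1.13682433]
```

play_rows(targets=[[1,-2,3,-0.4,6],[1,-4,6,-0.4,12],[1,-6,9,-0.4,17.2],[1,-7.2,11.2,-0.4,17.2],[1,-7.2,11.2,-0.4,17.2],[1,-7.2,11.2,-0.4,17.2]])

```text
clock: 38.4
eef_pos: [377.3, -243.6, 297.8]
tool_rot: [-3.139, 0.003, 0.004]
force: [-0.2, 0.3, -3.8]
width: 39.7
gripper_force: 65.0
```

```bash
cat >> h.py <<'E'
def tray(name='wood_tray'):
    im,d,cal=grab('wrist'); P=cloud(d,cal)
    for r in ctrl.trace('wrist',name)[:3]:
        q=P[r['pixels']]; q=q[(q[:,2]>2)&(q[:,2]<30)]
        if len(q)<300: continue
        R_=cv2.minAreaRect(q[:,:2].astype('f4')); print(name,round(r['confidence'],2),np.round(r['bbox']),len(q),np.round(R_[0],1),np.round(R_[1],1),round(R_[2],1),cv2.boxPoints(R_).round().tolist())
    return im
E
python3 - <<'E'
from h import *
s=ctrl.read_state(); print(s['eef_pos'],s['tool_rot'])
im=tray(); tray('steel_tray'); save(im,'w13.png')
E
```

```text
[ 377.31640878 -243.55139066  297.83527201] [-3.13927089e+00  2.76607015e-03  4.34979032e-03]
wood_tray 0.57 [178. 109. 331. 180.] 8766 [ 393.4 -245.3] [230.2 101.5] 89.7 [[342.0, -360.0], [443.0, -361.0], [445.0, -130.0], [343.0, -130.0]]
steel_tray 0.97 [232.   5. 417.  91.] 13206 [ 530.8 -337. ] [105.8 263.8] 1.9 [[473.0, -207.0], [482.0, -471.0], [588.0, -467.0], [579.0, -203.0]]
```

View pics/w13.png

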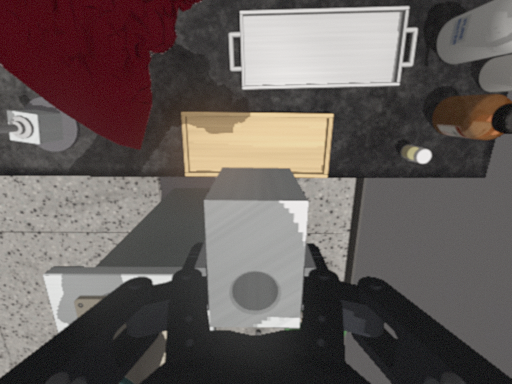

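The steel tray is at (323,47) and the wooden tray at (257,145), centred (393,-245). The block is held upright over it. Placing block 2 at y≈-200.

```bash
python3 - <<'E'
from h import *
s=ctrl.read_state(); print(s['eef_pos'],s['tool_rot'],delta((381,-200,100),0.003))
E
```

```text
[ 378.61798024 -243.01250101  298.67610177] [-3.14057303e+00  7.48447810e-04  7.48434979e-03] (array([ 0.27, -4.3 , 19.87]), np.float64(0.3))
```

play_rows(targets=[[1,0.3,-4.3,0,0.3],[1,0.3,-4.3,5,0.3],[1,0.3,-4.3,10,0.3],[1,0.3,-4.3,15,0.3],[1,0.3,-4.3,20,0.3],[1,0.3,-4.3,24,0.3],[1,0.3,-4.3,26.5,0.3],[1,0.3,-4.3,26.5,0.3],[1,0.3,-4.3,26.5,0.3]])

```text
clock: 39.5
eef_pos: [381.3, -200.3, 32.8]
tool_rot: [-3.139, 0.002, 0.002]
force: [-0.8, 0.1, -3.9]
width: 38.8
gripper_force: 64.9
```

```bash
python3 - <<'E'
from h import *
s=ctrl.read_state(); print(s['eef_pos'],s['tool_rot'],s['force'],delta((381,-200,15.5),0.003))
E
```

```text
[ 381.25296319 -200.31846462   32.81987213] [-3.13939922e+00  1.62587443e-03  1.99795631e-03] [-0.82938584  0.07896984 -3.94982008] (array([-0.03, -0.03,  1.73]), np.float64(-0.1))
```

play_rows(targets=[[1,0,0,0.6,0],[1,0,0,1.2,0],[1,0,0,1.7,0],[1,0,0,1.7,0]])

```text
clock: 39.9
eef_pos: [382.0, -201.4, 17.4]
tool_rot: [3.141, -0.001, 0.001]
force: [-0.7, -0.1, -3.8]
width: 39.6
gripper_force: 65.0
```

play_rows(targets=[[1,0,0,0.1,0],[1,0,0,0.15,0],[1,0,0,0.15,0]])

```text
clock: 40.2
eef_pos: [381.6, -201.5, 15.9]
tool_rot: [3.141, -0.001, 0.0]
force: [0.0, -0.7, -3.6]
width: 39.5
gripper_force: 65.0
```

play_rows(targets=[[1,0,0,0.1,0],[1,0,0,0.15,0],[1,0,0,0.15,0]])

```text
clock: 40.5
eef_pos: [381.4, -201.4, 14.0]
tool_rot: [-3.142, -0.0, -0.0]
force: [-0.1, -0.2, -2.5]
width: 39.4
gripper_force: 65.3
```

play_rows(targets=[[1,0,0,0.1,0],[1,0,0,0.1,0],[1,0,0,0.1,0]])

```text
clock: 40.8
eef_pos: [381.4, -201.4, 14.0]
tool_rot: [3.141, -0.001, 0.0]
force: [-1.1, 1.5, 11.9]
width: 39.3
gripper_force: 66.7
```

Seated at z 14. Releasing gently and lifting.

play_rows(targets=[[1,0,0,-0.1,0],[0.7,0,0,-0.1,0],[0.4,0,0,-0.1,0],[0.28,0,0,-0.1,0],[0.28,0,0,-0.1,0],[0.28,0,0,-4,0],[0.28,0,0,-9,0],[0.28,0,0,-14,0],[0.28,0,0,-19,0],[0.28,0,0,-24,0]])

```text
clock: 41.8
eef_pos: [380.7, -201.0, 255.0]
tool_rot: [-3.141, 0.0, 0.0]
force: [0.1, -1.2, 0.2]
width: 61.6
gripper_force: 0.0
```

```bash
python3 - <<'E'
from h import *
s=ctrl.read_state(); print(s['eef_pos'],s['tool_rot'],s['width'],s['force'])
im,d,cal=grab('wrist'); P=cloud(d,cal); m=(P[...,2]>60)&(P[...,2]<75)&(abs(P[...,0]-393)<60)&(abs(P[...,1]+200)<60); q=P[m]; print(len(q),np.median(q[:,2]),cv2.minAreaRect(q[:,:2].astype('f4')))
print(delta((440,80,270),.7),delta(fx2w(-10.5,-70.1,200),A))
E
```

```text
[ 380.74063794 -201.01108565  254.99499577] [-3.14103247e+00  3.15847037e-04  3.84902292e-04] 61.63982313303803 [ 0.14904227 -1.17340693  0.19455215]
1371 66.86300738361103 ((392.1768798828125, -201.43646240234375), (39.998741149902344, 60.4504280090332), 89.10444641113281)
(array([  5.48, -28.18,  -0.85]), np.float64(-40.0)) (array([ 15.66, -42.13,   6.15]), np.float64(-80.2))
```

play_rows(targets=[[0.28,1.5,-4.2,0,-8],[0.28,3,-8.4,0,-16],[0.28,4.7,-12.6,0,-24],[0.28,6.3,-16.9,0,-32],[0.28,7.8,-21,0,-40],[0.28,9.4,-25.3,0,-48],[0.28,11,-29.5,0,-56],[0.28,12.5,-33.7,0,-64],[0.28,14,-37.9,0,-72],[0.28,15.7,-42.1,0,-80.2]])

```text
clock: 42.85
eef_pos: [538.5, 221.1, 252.6]
tool_rot: [-3.141, 0.001, 1.406]
force: [0.8, -0.4, 1.6]
width: 61.5
gripper_force: 0.0
```

play_rows(targets=[[0.28,0,0,0,0],[0.28,0,0,4,0],[0.28,0,0,8,0],[0.28,0,0,12,0],[0.28,0,0,15.5,0],[0.28,0,0,15.5,0],[0.28,0,0,15.5,0]])

```text
clock: 43.55
eef_pos: [538.2, 219.5, 98.4]
tool_rot: [-3.141, 0.0, 1.399]
force: [0.7, 0.8, 1.2]
width: 61.3
gripper_force: 0.0
```

```bash
python3 - <<'E'
from h import *
s=ctrl.read_state(); print(w2fx(s['eef_pos']),s['tool_rot'],s['qpos'],delta(fx2w(-10.5,-70.1,20),A))
im,d,cal=grab('wrist'); P=w2fx(cloud(d,cal)); m=(P[...,2]>68)&(P[...,2]<76)&(abs(P[...,0])<45)&(abs(P[...,1]+70)<35); q=P[m]; print(len(q),np.median(q[:,2]),cv2.minAreaRect(q[:,:2].astype('f4')))
E
```

```text
[-11.11661982 -66.72582391  98.39568292] [-3.14093565e+00  6.34705483e-05  1.39930569e+00] [ 0.10774687  0.87274135 -0.92803469  1.80671952  0.86897003  0.93157763
 -1.38794107] (array([0.06, 0.34, 7.84]), np.float64(-0.1))
4337 72.80729007818314 ((1.4193782806396484, -70.53759002685547), (40.103389739990234, 60.162410736083984), 89.71073150634766)
```

play_rows(targets=[[0.28,0,0.35,0,0],[0.28,0,0.35,1.5,0],[0.28,0,0.35,3,0],[0.28,0,0.35,4.5,0],[0.28,0,0.35,6,0],[0.28,0,0.35,7.2,0],[0.28,0,0.35,7.8,0],[0.28,0,0.35,7.8,0]])

```text
clock: 44.4
eef_pos: [541.1, 218.9, 18.9]
tool_rot: [-3.14, 0.001, 1.4]
force: [1.2, 0.3, 0.2]
width: 61.5
gripper_force: 0.0
```

play_rows(targets=[[0.5,0,0,0,0],[0.7,0,0,0,0],[1,0,0,0,0],[1,0,0,0,0],[1,0,0,0,0],[1,0,0,0,0]])

```text
clock: 45.0
eef_pos: [542.7, 219.4, 20.9]
tool_rot: [3.14, -0.001, 1.4]
force: [2.7, -0.3, 5.3]
width: 39.8
gripper_force: 61.4
```

play_rows(targets=[[1,0,0,-1,0],[1,0,0,-2,0],[1,0,0,-4,0],[1,0,0,-8,0],[1,0,0,-13,0],[1,0,0,-18,0],[1,0,0,-22,0],[1,0,0,-25,0],[1,0,0,-25,0]])

```text
clock: 45.9
eef_pos: [542.3, 221.1, 274.7]
tool_rot: [3.137, -0.005, 1.401]
force: [-0.7, -0.1, -3.1]
width: 39.3
gripper_force: 62.3
```

```bash
python3 - <<'E'
from h import *
s=ctrl.read_state(); print(s['eef_pos'],s['tool_rot'],delta((378,-288,260),0.0))
E
```

```text
[542.25858873 221.13959122 274.70668177] [ 3.13660872 -0.00463894  1.40070948] (array([-52.96,  -7.57,   1.47]), np.float64(80.3))
```

play_rows(targets=[[1,-4,-0.6,0,7],[1,-8.5,-1.2,0,14],[1,-13,-1.9,0,21],[1,-17.5,-2.5,0,28],[1,-22,-3.1,0,35],[1,-26.5,-3.8,0,42],[1,-31,-4.4,0,49],[1,-35.5,-5.1,0,56],[1,-40,-5.7,0,63],[1,-44.5,-6.4,0,70]])

```text
clock: 46.9
eef_pos: [400.6, -209.5, 269.0]
tool_rot: [-3.14, 0.002, 0.173]
force: [1.7, -0.2, -4.0]
width: 39.6
gripper_force: 61.9
```

```bash
python3 - <<'E'
from h import *
s=ctrl.read_state(); print(s['eef_pos'],s['tool_rot'],delta((380,-288,270),0.0))
E
```

```text
[ 400.60607493 -209.50120083  269.03105468] [-3.13978401e+00  2.19114444e-03  1.73337927e-01] (array([-3.38,  7.38, -0.1 ]), np.float64(9.9))
```

play_rows(targets=[[1,-1.5,3.5,0,5],[1,-3.3,7.3,0,10],[1,-3.3,7.3,0,10],[1,-3.3,7.3,0,10],[1,-3.3,7.3,0,10]])

```text
clock: 47.4
eef_pos: [383.0, -284.6, 269.3]
tool_rot: [-3.14, 0.001, 0.006]
force: [0.5, 0.8, -2.9]
width: 39.3
gripper_force: 62.0
```

```bash
python3 - <<'E'
from h import *
s=ctrl.read_state(); print(s['eef_pos'],s['tool_rot']); tray()
print(delta((381,-288,30),0.0))
E
```

```text
[ 383.0103925  -284.60804342  269.34832194] [-3.13962103e+00  1.27305212e-03  5.64235632e-03]
wood_tray 0.66 [142. 114. 309. 188.] 7371 [ 392.7 -242.5] [235.9 100.2] 89.7 [[342.0, -360.0], [442.0, -361.0], [444.0, -125.0], [343.0, -124.0]]
(array([-0.26,  0.33, 23.98]), np.float64(0.4))
```

Tray unmoved. Lowering block 3 at y≈-288.

play_rows(targets=[[1,-0.2,0.3,0,0.3],[1,-0.2,0.3,4,0.3],[1,-0.2,0.3,8,0.3],[1,-0.2,0.3,12,0.3],[1,-0.2,0.3,16,0.3],[1,-0.2,0.3,20,0.3],[1,-0.2,0.3,23.7,0.3],[1,-0.2,0.3,23.7,0.3],[1,-0.2,0.3,23.7,0.3]])

```text
clock: 48.4
eef_pos: [382.0, -288.8, 33.4]
tool_rot: [-3.141, 0.0, -0.0]
force: [0.8, -0.2, -3.0]
width: 39.3
gripper_force: 62.1
```

play_rows(targets=[[1,0,0,0.6,0],[1,0,0,1.2,0],[1,0,0,1.4,0],[1,0,0,1.4,0]])

```text
clock: 48.8
eef_pos: [381.5, -289.6, 19.3]
tool_rot: [3.141, -0.0, -0.002]
force: [-0.4, -0.8, -3.7]
width: 39.2
gripper_force: 62.2
```

Expect seating at about 15.

play_rows(targets=[[1,0,0,0.2,0],[1,0,0,0.35,0],[1,0,0,0.35,0]])

```text
clock: 49.1
eef_pos: [381.4, -289.3, 15.4]
tool_rot: [-3.142, 0.0, -0.002]
force: [0.6, -0.2, -3.3]
width: 39.2
gripper_force: 62.2
```

play_rows(targets=[[1,0,0,0.1,0],[1,0,0,0.15,0],[1,0,0,0.15,0]])

```text
clock: 49.4
eef_pos: [381.5, -289.3, 14.8]
tool_rot: [3.141, -0.0, -0.002]
force: [-1.5, 1.5, 8.5]
width: 39.7
gripper_force: 63.7
```

play_rows(targets=[[1,0,0,-0.1,0],[0.7,0,0,-0.1,0],[0.4,0,0,-0.1,0],[0.28,0,0,-0.1,0],[0.28,0,0,-0.1,0],[0.28,0,0,-4,0],[0.28,0,0,-9,0],[0.28,0,0,-14,0],[0.28,0,0,-19,0],[0.28,0,0,-25,0]])

```text
clock: 50.4
eef_pos: [381.0, -289.0, 256.1]
tool_rot: [-3.141, 0.0, -0.001]
force: [0.7, -1.2, -0.5]
width: 62.0
gripper_force: 0.0
```

```bash
python3 - <<'E'
from h import *
s=ctrl.read_state(); print(s['eef_pos'],s['tool_rot'],s['width'])
im,d,cal=grab('wrist'); P=cloud(d,cal)
for y in(-201,-289):
    m=(P[...,2]>60)&(P[...,2]<75)&(abs(P[...,0]-393)<60)&(abs(P[...,1]-y)<40); q=P[m]; print(len(q),np.median(q[:,2]),cv2.minAreaRect(q[:,:2].astype('f4')))
tray()
b=fx2w(235,-1,265); print(b,np.hypot(*b[:2]),delta(fx2w(0,-1,265),A),delta(b,A))
E
```

```text
[ 381.02664642 -288.95161582  256.0838288 ] [-3.14130535e+00  2.38685926e-05 -1.36547849e-03] 62.0386782102472
1415 66.8923123879631 ((392.1142883300781, -201.42922973632812), (40.53904342651367, 60.35347366333008), 89.14043426513672)
1362 66.89905075213477 ((391.657958984375, -289.35125732421875), (40.10019302368164, 59.8713493347168), 89.68978118896484)
wood_tray 0.76 [136. 120. 303. 192.] 7308 [ 392.5 -245.6] [230.2 100.2] 89.6 [[342.0, -360.0], [442.0, -361.0], [443.0, -131.0], [343.0, -130.0]]
[514.88070767 473.17182586 265.        ] 699.2808591057892 (array([  9.07, -53.21,  -0.79]), np.float64(-80.4)) (array([ 12.98, -76.38,  -0.79]), np.float64(-80.4))
```

Both blocks stand in the wooden tray, tops at z 66.9. Now over to the far side of the handle to swing the clamp shut.

play_rows(targets=[[0.5,1,-4.5,0,-8],[1,1.8,-9.5,0,-16],[1,2.6,-14.5,0,-24],[1,3.4,-19.5,0,-32],[1,4.2,-24.5,0,-40],[1,5,-29.5,0,-48],[1,5.8,-34.5,0,-56],[1,6.8,-39.5,0,-64],[1,7.8,-44.5,0,-72],[1,8.6,-49.5,0,-80.4]])

```text
clock: 51.55
eef_pos: [466.9, 200.4, 252.4]
tool_rot: [-3.14, 0.002, 1.407]
force: [1.2, 0.7, 0.3]
width: 0.2
gripper_force: 0.0
```

```bash
python3 - <<'E'
from h import *
s=ctrl.read_state(); print(s['eef_pos'],w2fx(s['eef_pos']),s['tool_rot'],delta(fx2w(222,-1,200),A))
E
```

```text
[466.88171199 200.40088206 252.40521883] [-41.95858657   0.35376947 252.40521883] [-3.13981711e+00  1.89442895e-03  1.40723717e+00] (array([26.39,  0.29,  5.24]), np.float64(0.3))
```

play_rows(targets=[[1,4.5,0,0,0],[1,9,0,0,0],[1,13.5,0.1,0,0],[1,18,0.2,0,0],[1,22.5,0.2,0,0],[1,26.3,0.2,0,0],[1,26.3,0.2,0,0],[1,26.3,0.2,0,0]])

```text
clock: 52.35
eef_pos: [512.2, 458.4, 251.7]
tool_rot: [-3.14, 0.003, 1.404]
force: [0.2, -0.6, 0.5]
width: 0.3
gripper_force: 0.0
```

```bash
python3 - <<'E'
from h import *
s=ctrl.read_state(); print(w2fx(s['eef_pos']),s['tool_rot'],s['qpos'],delta(fx2w(218,-1,119),A))
im,d,cal=grab('wrist'); P=w2fx(cloud(d,cal)); m=(abs(P[...,1])<60)&(P[...,0]>150)&(P[...,0]<300)&(P[...,2]>40)&(P[...,2]<200); q=P[m]
for x in range(150,300,15):
    r=q[(q[:,0]>=x)&(q[:,0]<x+15)]
    if len(r)>5: print(x,len(r),np.percentile(r[:,2],[50,98]).round(),r[:,1].min().round(),r[:,1].max().round())
E
```

```text
[219.96684805  -0.86692733 251.73113783] [-3.13980835e+00  2.98401864e-03  1.40393108e+00] [-0.29336369  0.83252855 -0.99391388  1.34096406  0.69109004  1.33213267
 -1.458245  ] (array([-2.000e-01,  1.000e-02,  1.327e+01]), np.float64(0.1))
150 143 [108. 111.] -13.0 12.0
165 31 [124. 135.] -6.0 4.0
180 561 [151. 153.] -30.0 28.0
195 455 [145. 151.] -28.0 45.0
210 416 [61. 62.] -1.0 53.0
225 398 [61. 62.] -11.0 48.0
240 308 [61. 62.] -13.0 37.0
255 96 [61. 62.] 6.0 26.0
```

play_rows(targets=[[1,0.1,0,4,0],[1,0.1,0,8,0],[1,0.1,0,11,0],[1,0.1,0,13.2,0],[1,0.1,0,13.2,0],[1,0.1,0,13.2,0]])

```text
clock: 53.0
eef_pos: [514.3, 457.8, 122.3]
tool_rot: [3.142, 0.001, 1.4]
force: [0.4, 0.6, -0.1]
width: -0.1
gripper_force: 0.0
```

play_rows(targets=[[1,-0.6,0,0,0],[1,-1.2,0,0,0],[1,-1.8,0,-0.3,0],[1,-2.4,0,-0.7,0],[1,-3.0,0,-1.0,0],[1,-3.6,0,-1.3,0],[1,-3.6,0,-1.3,0]])

```text
clock: 53.7
eef_pos: [507.8, 421.2, 135.0]
tool_rot: [3.141, 0.003, 1.401]
force: [0.5, -0.5, 0.2]
width: -0.1
gripper_force: 0.0
```

play_rows(targets=[[1,-0.6,0,-0.2,0],[1,-1.2,0,-0.3,0],[1,-1.8,0,-0.3,0],[1,-2.6,0,-0.3,0],[1,-3.4,0,-0.3,0],[1,-4.2,0,-0.4,0],[1,-4.2,0,-0.4,0]])

```text
clock: 54.4
eef_pos: [500.8, 379.9, 138.7]
tool_rot: [3.141, 0.002, 1.4]
force: [1.1, -0.9, 0.4]
width: 0.2
gripper_force: 0.0
```

```bash
cat >> h.py <<'E'
def handle():
    s=ctrl.read_state(); print(w2fx(s['eef_pos']),s['force'].round(1))
    im,d,cal=grab('side'); P=w2fx(cloud(d,cal)); 
    im2,d2,cal2=grab('wrist'); P2=w2fx(cloud(d2,cal2))
    for n,i,Q in(('side',im,P),('wrist',im2,P2)):
        m=(i.max(-1)<95)&(abs(Q[...,1])<32)&(abs(Q[...,1])>18)&(Q[...,0]>0)&(Q[...,0]<215)&(Q[...,2]>100)&(Q[...,2]<178)
        q=Q[m]
        if len(q)>5: print(n,len(q),np.percentile(q,[5,50,95],axis=0).round().tolist(),'theta',round(np.arctan2(np.median(q[:,2])-41,120-np.median(q[:,0]))-np.radians(38),2))
E
python3 -c "
from h import *
handle()"
```

```text
[140.71204474  -2.85570206 138.71342007] [ 1.1 -0.9  0.4]
side 19 [[54.0, -28.0, 123.0], [120.0, 21.0, 166.0], [123.0, 28.0, 171.0]] theta 0.91
```

play_rows(targets=[[1,-0.8,0,-0.2,0],[1,-1.6,0,-0.3,0],[1,-2.4,0,-0.4,0],[1,-3.2,0,-0.4,0],[1,-4,0,-0.4,0],[1,-4.8,0,-0.4,0],[1,-5.6,0,-0.3,0],[1,-6.4,0,0,0],[1,-7.2,0,0.4,0],[1,-7.2,0,0.4,0]])

```text
clock: 55.5
eef_pos: [488.2, 309.2, 134.1]
tool_rot: [-3.141, 0.002, 1.4]
force: [-0.1, -0.1, 0.0]
width: 0.2
gripper_force: 0.0
```

```bash
python3 -c "
from h import *
handle()"
```

```text
[ 68.84068895  -2.35018629 134.09496741] [-0.1 -0.1  0. ]
side 19 [[23.0, -30.0, 112.0], [29.0, 19.0, 117.0], [32.0, 25.0, 122.0]] theta 0.03
```

play_rows(targets=[[1,0,0,-4,0],[1,0,0,-8,0],[1,0,0,-12,0],[1,-2,0,-16,0],[1,-5,0,-18,0],[1,-7,0,-19,0],[1,-7,0,-19,0],[1,-7,0,-19,0]])

```text
clock: 56.4
eef_pos: [476.8, 242.7, 325.2]
tool_rot: [3.141, -0.001, 1.401]
force: [0.1, 0.6, -0.1]
width: -0.1
gripper_force: 0.0
```

```bash
python3 - <<'E'
from h import *
s=ctrl.read_state(); print(w2fx(s['eef_pos']),s['clock'])
im,d,cal=grab('wrist'); P=w2fx(cloud(d,cal))
m=(P[...,2]>100)&(P[...,2]<170)&(abs(P[...,0]-40)<70)&(abs(P[...,1])<60)&(im.max(-1)<95); q=P[m]; print(len(q),np.nanpercentile(q,[3,50,97],axis=0).round(1))
m=(P[...,2]>80)&(P[...,2]<108)&(abs(P[...,0]-30)<40)&(abs(P[...,1])<100)&(abs(P[...,1])>40); q=P[m]; print('armbar',len(q),np.nanpercentile(q,[3,50,97],axis=0).round(1))
im,d,cal=grab('top'); W=cloud(d,cal)
for o in['depth_rod','rod_stand','wood_tray','steel_tray','beaker','bottle_amber','wash_bottle']:
    for r in ctrl.trace('top',o)[:1]:
        q=W[r['pixels']]; print(o,round(r['confidence'],2),np.round(r['bbox']),np.nanmedian(q,0).round(),np.nanmax(q[:,2]).round())
for y in(-201,-289):
    m=(W[...,2]>55)&(W[...,2]<80)&(abs(W[...,0]-393)<60)&(abs(W[...,1]-y)<40); print(m.sum(),W[m].mean(0).round())
E
```

```text
[  1.37403427  -2.31565692 325.23183983] 56.4
236 [[ 18.3 -26.4 121.4]
 [ 25.  -12.1 124.6]
 [ 29.5   8.3 126.4]]
armbar 753 [[ 15.  -87.9  83.7]
 [ 22.2 -41.7  87.8]
 [ 28.8  87.   92. ]]
rod_stand 0.66 [231. 207. 240. 218.] [401.  89.  10.] 765.0
wood_tray 0.64 [314. 200. 341. 223.] [ 403. -319.    8.] 818.0
steel_tray 0.65 [312. 168. 364. 195.] [ 533. -342.    5.] 26.0
beaker 0.54 [107. 202. 130. 216.] [411. 591.  25.] 77.0
bottle_amber 0.72 [381. 191. 401. 207.] [ 437. -535.   86.] 131.0
wash_bottle 0.54 [377. 166. 399. 183.] [ 535. -523.  116.] 196.0
0 [nan nan nan]
132 [ 394. -291.   66.]<stdin>:11: RuntimeWarning: Mean of empty slice.
  ret = um.true_divide(
```

```bash
python3 -c "
from cell import ctrl
print(ctrl.finish_job())"
```

```text
the job is handed in; nothing more can be done
None
```

The job is done and handed in: block 1's nest was empty, block 2's well sounded about 41 mm and block 3's about 46 mm, both blocks stand in the wooden tray, the rod hangs in its stand and the clamp is shut.

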